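# Sort the polishing wheels onto their own stands

## Robot

A 6-joint arm with a two-finger parallel gripper is mounted at the origin on the work surface. World frame = base frame: x ahead of the robot, y to its left, z up, the work surface at z = 0. Lengths are in m, angles in rad, forces in N, time in s.
With the tool pointing down it reaches from about 0.35 to 0.975 m from the base axis. Payload 4.9 kg.
Tool frame: the origin (TCP) lies midway between the tips of the shut fingers; the grasp point (between the pads) lies 19 mm behind it; z points along the fingers, y is the direction in which the jaws open and shut (so a half turn about z gives the same grasp; the last joint's range is limited). The gripper opens to 85 mm and grips with 20 to 120 N. Pads are 22 mm wide; open, the fingers measure 114 mm over their backs; the gripper's body (76 mm by 85 mm) begins 54 mm behind the grasp point. The pads swing forward as they close: fully open they stand 13 mm farther back than shut.
Start: joints at [1.183, 0.053, 1.613, -0, 1.476, -0.119], TCP at [0.166, 0.603, 0.231] pointing down, gripper open.
Joint ranges: [-3.01, 3.01], [-1.01, 2.22], [0.06, 2.58], [-1.02, 4.17], [0.09, 2.62], [-3.14, 3.14]. Speed limits (rad/s): [2.57, 2.57, 3.14, 3.14, 3.14, 3.14].

## Interface

Orientations are given as a unit quaternion [w, x, y, z].
In Python, from plant import state, grab_frame, camera_params, job_done, boxes_of gives the robot as it stands.
- The arm moves only by the tool step_arm, never from a script. Its argument "steps" is a list of rows, each a list of 4 numbers: the shift along the tool's x, y, z in mm, then the turn about the tool's z in degrees. A call has 1 to 8 rows; each row shifts and turns the pose as measured when the row begins, along the tool's axes as they then stand; what a row does not reach is not made up. A row lasts 1/10 s, in which the tool goes at most 50 mm and 8.59 degrees, less where a joint would pass 70% of its speed; a pose out of reach is approached as far as the arm can. A call is refused whole if a number of a shift passes 50 or a number of a turn 8.59, either way. A call with a gripper value outside its range is refused whole. "claw" is the opening in per cent of the stroke, from 0 (shut) to 100 (fully open), set as the call begins (left out, the last holds). The fingers move at their own pace and stop on an object; the grip force is fixed at half the most. Time passes only in rows, so rows that do not move let the fingers close. It gives the time, the measured TCP pose, the force and the opening at its end, in the units of the state.
- state(): the state, without advancing time (a new reading comes with each control period).
- grab_frame(name): name is "side" or "top"; returns (picture, depth): 420x560x3 uint8, red, green, blue; 420x560 float32, m along the optical axis (not along the pixel's ray), 0 where there is no reading.
- camera_params(name): a dict with "mtx" (3x3 intrinsics, pixels), "extrinsics" (4x4, takes a point from camera to world coordinates). Camera axes: x right, y down, z forward; pixel columns grow to the right and rows downward; lengths in m; the calibration is good to about 2 mm. A picture is of the moment at which its call begins. camera_params takes no time and is no camera call.
- job_done(): hands the job in, once; it reports no verdict.
Trained networks look in the newest picture that a camera, given by its name, has taken for a name from the list of things; names that differ only in an ending like _2 or _b are one class to them, and where a whole thing is asked for, a point or a joint stands for the part that bears it (a point fixed in the world has none). Each returns a list of dicts, best first, with "p" (0 to 1); they miss things now and then, are a little off and sometimes report something else, mostly with a low value. They report only what shows in the picture. A call takes as long as a camera call. They do not tell look-alikes from the thing itself.
- boxes_of(camera, label): "box" ([left, top, width, height] in pixels, round what is visible of it).
The state is a dict: "time": time; "joint_pos": joint angles; "joint_vel": joint speeds; "joint_efforts": joint torques, N m; "tool_pos": TCP position; "tool_rot": TCP orientation; "contact_force": force on the tool from outside, world axes, zero at the start; "ft_torque": the same for the moment, N m; "gripper_width": opening from 0.0 (shut) to 1.0 (fully open).
Only numpy, scipy, OpenCV 4.12 (cv2) and the standard library are available. Lean on these libraries where they do the work, as an engineer would, in place of code of your own. Each camera call takes 0.05 s, during which the arm holds its last target. There are 200 camera calls.

## Task

The pink, blue and yellow polishing wheels are on each other's stands. First lift one off and park it flat on the round cork mat to free a stand, let go of it there, and then move the wheels until each sits on the stand of its own colour, its slot turned in line with the stand's tongue and slipped down over it until the wheel rests flat on the collar. Do not push the compound bar, the tin or the spanner out of place.

Things in the scene. Friction and masses are not known exactly. Their poses are not given: they have to be found in the camera images.
- wheel_pink: pink flap polishing wheel lying flat: 65 mm diameter, 28 mm thick, about 0.12 kg, pink rim 8 mm wide round a white hub with a slot right through it, 36 mm along the wheel's x and 16 mm along its y (same after a half turn). Origin: centre of the underside, z up. Can be gripped across the rim in any direction. Starts on the blue stand.
- wheel_blue: blue flap polishing wheel lying flat: 65 mm diameter, 28 mm thick, about 0.12 kg, blue rim 8 mm wide round a white hub with a slot right through it, 36 mm along the wheel's x and 16 mm along its y (same after a half turn). Origin: centre of the underside, z up. Can be gripped across the rim in any direction. Starts on the yellow stand.
- wheel_yellow: yellow flap polishing wheel lying flat: 65 mm diameter, 28 mm thick, about 0.12 kg, yellow rim 8 mm wide round a white hub with a slot right through it, 36 mm along the wheel's x and 16 mm along its y (same after a half turn). Origin: centre of the underside, z up. Can be gripped across the rim in any direction. Starts on the pink stand.
- stand_pink: fixed stand: pink square base 90 x 90 x 12 mm; on it a dark collar, 56 mm diameter, top (the wheel's seat) 26 mm above the bench; from it a steel tongue 28 mm along the stand's x, 8 mm along its y, rounded top at 60 mm. A wheel goes on only with slot and tongue in line (within 15 degrees; 4 mm clearance all round); seated, its top is at 54 mm. Origin: centre of base underside, z up.
- stand_blue: fixed stand: blue square base 90 x 90 x 12 mm; on it a dark collar, 56 mm diameter, top (the wheel's seat) 26 mm above the bench; from it a steel tongue 28 mm along the stand's x, 8 mm along its y, rounded top at 60 mm. A wheel goes on only with slot and tongue in line (within 15 degrees; 4 mm clearance all round); seated, its top is at 54 mm. Origin: centre of base underside, z up.
- stand_yellow: fixed stand: yellow square base 90 x 90 x 12 mm; on it a dark collar, 56 mm diameter, top (the wheel's seat) 26 mm above the bench; from it a steel tongue 28 mm along the stand's x, 8 mm along its y, rounded top at 60 mm. A wheel goes on only with slot and tongue in line (within 15 degrees; 4 mm clearance all round); seated, its top is at 54 mm. Origin: centre of base underside, z up.
- mat: round cork mat, 120 mm in diameter, 6 mm thick, fixed to the bench, empty at the start: the free spot. Origin at the centre of its underside, z up.
- bar: bystander: loose dark red bar of polishing compound, 40 x 62 x 24 mm high. Origin at the centre of its underside.
- tin: bystander: loose round aluminium tin, 48 mm in diameter, 36 mm high. Origin at the centre of its underside.
- spanner: bystander: loose steel spanner about 130 mm long lying flat along its x axis, under 20 mm high. Origin under its middle.
There are look-alikes about, which are no part of the job. Leave any green or turquoise look-alike of the wheel_pink alone.

How it is judged:
On the way:
1. one of the wheels lies flat on the cork mat, released (((horizontal distance between wheel_pink and mat below 0.032 m and z of wheel_pink in the frame of mat between 0.003 and 0.01 m and angle between wheel_pink's own z axis and vertical below 0.1 rad and linear speed of wheel_pink below 0.02 m/s and angular speed of wheel_pink below 0.2 rad/s and contact force between the fingers and wheel_pink below 0.1 N) or (horizontal distance between wheel_blue and mat below 0.032 m and z of wheel_blue in the frame of mat between 0.003 and 0.01 m and angle between wheel_blue's own z axis and vertical below 0.1 rad and linear speed of wheel_blue below 0.02 m/s and angular speed of wheel_blue below 0.2 rad/s and contact force between the fingers and wheel_blue below 0.1 N) or (horizontal distance between wheel_yellow and mat below 0.032 m and z of wheel_yellow in the frame of mat between 0.003 and 0.01 m and angle between wheel_yellow's own z axis and vertical below 0.1 rad and linear speed of wheel_yellow below 0.02 m/s and angular speed of wheel_yellow below 0.2 rad/s and contact force between the fingers and wheel_yellow below 0.1 N))), for 0.2 s.
At the end, for the whole second after the job is handed in: Each wheel is on the stand of its own colour: its centre within 8 mm of the stand's axis, its underside 22 to 29 mm above the stand's underside (down on the collar, which is at 26 mm), flat within 0.1 rad, its slot in line with the tongue within 0.4 rad, at rest and released (horizontal distance between wheel_pink and stand_pink below 0.008 m and z of wheel_pink in the frame of stand_pink between 0.022 and 0.029 m and angle between each of wheel_pink, wheel_blue, wheel_yellow's own z axis and vertical below 0.1 rad and angle between the x axis of wheel_pink and the x axis of stand_pink, either way round below 0.4 rad and linear speed of each of wheel_pink, wheel_blue, wheel_yellow below 0.02 m/s and angular speed of each of wheel_pink, wheel_blue, wheel_yellow below 0.2 rad/s and contact force between the fingers and wheel_pink below 0.1 N and horizontal distance between wheel_blue and stand_blue below 0.008 m and z of wheel_blue in the frame of stand_blue between 0.022 and 0.029 m and angle between the x axis of wheel_blue and the x axis of stand_blue, either way round below 0.4 rad and contact force between the fingers and wheel_blue below 0.1 N and horizontal distance between wheel_yellow and stand_yellow below 0.008 m and z of wheel_yellow in the frame of stand_yellow between 0.022 and 0.029 m and angle between the x axis of wheel_yellow and the x axis of stand_yellow, either way round below 0.4 rad and contact force between the fingers and wheel_yellow below 0.1 N); the robot touches nothing.
It fails at once if the compound bar is moved by more than 30 mm (distance of bar from where it was at the start of the episode above 0.03 m).
It fails at once if the tin is moved by more than 30 mm (distance of tin from where it was at the start of the episode above 0.03 m).
It fails at once if the spanner is moved by more than 30 mm (distance of spanner from where it was at the start of the episode above 0.03 m).
It also fails if it takes over 104 s, if anything falls off the work surface, if the arm or the gripper's body presses on something with over 40 N, if the wrist force passes 120 N, or if a joint passes its speed limit or range.

## Working session

There is one attempt and no reset: what is moved stays moved. The work goes in short steps, Python scripts to look and compute and a tool call to move; the robot and the scene stay as the last step left them, time stands still between calls to the robot, and variables do not carry over. Pictures are saved under pics/ and viewed, about 12 in all and at most 16, crops included, and the job is handed in when it is done.

Besides the shell and the picture viewer there is one more tool, called as name([rows], argument=value, ...), one row to a line, values as JSON. step_arm: Moves the arm, as the interface text tells. Its arguments: {"type":"object","properties":{"steps":{"type":"array"},"claw":{"type":"number"}},"required":["steps"]}

```bash
mkdir -p pics
python3 - <<'E'
from plant import *
import cv2
s=state();print(s['time'],s['tool_pos'],s['tool_rot'],s['gripper_width'])
for n in ("top","side"):
    im,d=grab_frame(n);cv2.imwrite(f"pics/{n}0.png",im[:,:,::-1])
    c=camera_params(n);print(n,c['mtx'],c['extrinsics'])
    for l in ["wheel_pink","stand_pink","mat"]:
        print(l,[(b['box'],round(b['p'],2)) for b in boxes_of(n,l)])
E
```

```text
0.0 [0.16572264 0.60196617 0.23005965] [-2.65805602e-04  1.33982113e-01  9.90983206e-01 -1.00400281e-03] 0.9957493472886013
top [[386.9624368    0.         275.13769665]
 [  0.         386.9624368  214.74060013]
 [  0.           0.           1.        ]] [[ 0.01577052 -0.98820831  0.15230108  0.49071476]
 [-0.99974002 -0.01307573  0.01867932 -0.03830684]
 [-0.01646761 -0.15255607 -0.98815761  0.78614216]
 [ 0.          0.          0.          1.        ]]
wheel_pink [([363.3, 143.2, 33.9, 30.5], 0.91), ([263.3, 116.1, 31.3, 38.4], 0.91), ([295.0, 182.2, 33.3, 35.7], 0.87), ([180.6, 136.2, 35.9, 29.8], 0.84), ([409.8, 143.8, 36.4, 33.2], 0.63), ([378.7, 202.0, 26.1, 23.6], 0.59)]
stand_pink [([358.3, 256.1, 51.7, 50.1], 0.92), ([213.9, 268.9, 52.6, 63.2], 0.73)]
mat [([210.8, 267.4, 57.0, 63.5], 0.69)]
side [[532.32957075   0.         281.52419148]
 [  0.         532.32957075 200.49130887]
 [  0.           0.           1.        ]] [[ 0.69321646 -0.44980211  0.56314208 -0.05843529]
 [-0.72048299 -0.45291566  0.52513967 -0.66401209]
 [ 0.01884694 -0.76976975 -0.63804336  0.83491931]
 [ 0.          0.          0.          1.        ]]
wheel_pink [([403.4, 251.1, 31.0, 24.1], 0.97), ([294.0, 205.4, 23.9, 29.1], 0.84), ([311.9, 174.7, 28.5, 25.7], 0.76), ([255.5, 155.7, 22.4, 22.4], 0.74), ([365.2, 225.5, 31.9, 29.3], 0.56)]
stand_pink [([278.0, 279.1, 63.1, 53.0], 0.93)]
mat [([175.6, 224.5, 56.9, 41.3], 0.84), ([281.2, 283.4, 60.0, 46.7], 0.39)]
```

View pics/top0.png

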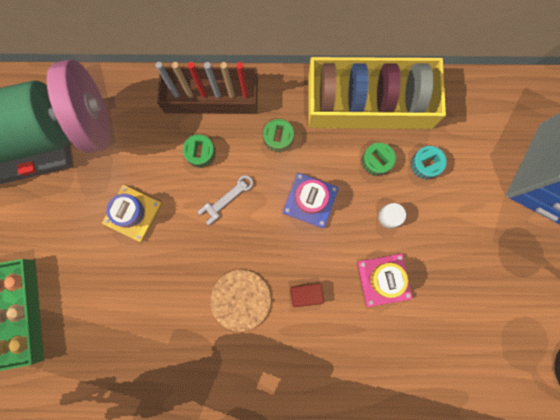

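View pics/side0.png

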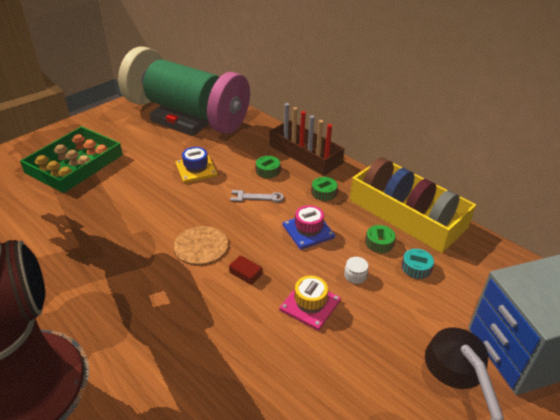

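The wheels are pink on blue at (312,196), blue on yellow at (124,209) and yellow on pink at (390,281). The mat is at (241,300), and the green and turquoise look-alikes are at the top. The bystanders are the bar (307,295), the tin (392,215) and the spanner (228,200). Next I measure the poses in world coordinates.

```bash
cat > h.py <<'E'
from plant import *
import cv2, numpy as np
HUE={'pink':(160,178),'blue':(108,128),'yellow':(20,34),'cork':(8,20)}
def cloud(n,frame):
    im,d=frame;c=camera_params(n);K,T=c['mtx'],c['extrinsics']
    v,u=np.mgrid[0:420,0:560]
    P=np.stack([(u-K[0,2])/K[0,0]*d,(v-K[1,2])/K[1,1]*d,d],-1)
    return P@T[:3,:3].T+T[:3,3]
def px2w(n,uv,z):   # pixel -> world at height z
    c=camera_params(n);K,T=c['mtx'],c['extrinsics']
    uv=np.atleast_2d(np.asarray(uv,float))
    r=np.c_[(uv-K[:2,2])/K[0,0],np.ones(len(uv))]@T[:3,:3].T
    return (T[:3,3]+r*((z-T[2,3])/r[:,2])[:,None])[:,:2]
def mask(im,col):
    h=cv2.cvtColor(im,cv2.COLOR_RGB2HSV);a,b=HUE[col]
    return (h[...,0]>=a)&(h[...,0]<=b)&(h[...,1]>110)&(h[...,2]>60)
def blob(m,near,r):
    v,u=np.mgrid[0:420,0:560]
    return m&(np.hypot(u-near[0],v-near[1])<r)
E
python3 - <<'E'
from h import *
f=grab_frame("top");im,d=f;P=cloud("top",f)
big=[]
for w,s,c in (('pink','blue',(312,196)),('blue','yellow',(124,209)),('yellow','pink',(390,281))):
    m=blob(mask(im,w),c,24); vv,uu=np.nonzero(m&(P[...,2]>.045))
    h=cv2.convexHull(px2w("top",np.c_[uu,vv],.054).astype(np.float32))
    (cc,r)=cv2.minEnclosingCircle(h)
    m2=blob(mask(im,s),c,42)&(P[...,2]<.02); vv,uu=np.nonzero(m2)
    R=cv2.minAreaRect((px2w("top",np.c_[uu,vv],.012)).astype(np.float32))
    # slot: dark pixels within the hub
    g=cv2.cvtColor(im,cv2.COLOR_RGB2GRAY)
    hub=px2w("top",np.stack(np.meshgrid(np.arange(560),np.arange(420)),-1).reshape(-1,2),.054).reshape(420,560,2)
    ms=(np.hypot(*(hub-np.array(cc)).transpose(2,0,1))<.022)&(g<140)
    X=hub[ms];X0=X-X.mean(0);e=np.linalg.eigh(X0.T@X0)[1][:,1]
    print(w,'wheel',np.round(cc,4),'r',round(r,4),'ztop',round(float(np.median(P[...,2][m&(P[...,2]>.045)])),4),'stand',s,np.round(R[0],4),np.round(R[1],3),'rect ang',R[2],'slot n',ms.sum(),X.mean(0).round(4),'ang',np.degrees(np.arctan2(e[1],e[0])).round(1))
    x,y=c;big.append(cv2.resize(im[y-35:y+35,x-35:x+35],(260,260),interpolation=cv2.INTER_CUBIC))
cv2.imwrite("pics/crop1.png",np.hstack(big)[:,:,::-1])
m=blob(P[...,2]>.003,(241,300),40);vv,uu=np.nonzero(blob((P[...,2]>.0035)&(P[...,2]<.015),(241,300),36))
for l in("mat","bar","tin","spanner"):
    for b in boxes_of("top",l)[:2]:
        x,y,w,h=b['box'];print(l,b['p'],px2w("top",[x+w/2,y+h/2],.006 if l=='mat' else .02).round(3), (w,h))
print('mat depth',px2w("top",np.c_[uu,vv],.006).mean(0),len(uu), px2w("top",[241,300],.006))
E
```

```text
pink wheel [ 0.6422 -0.095 ] r 0.0328 ztop 0.0535 stand blue [ 0.642 -0.096] [0.085 0.086] rect ang 70.1224594116211 slot n 54 [ 0.6417 -0.0951] ang 157.5
blue wheel [0.6109 0.2695] r 0.03 ztop 0.0535 stand yellow [0.6104 0.269 ] [0.09  0.089] rect ang 65.57331848144531 slot n 49 [0.6089 0.2686] ang 155.6
yellow wheel [ 0.4846 -0.2391] r 0.0321 ztop 0.0534 stand pink [ 0.4838 -0.24  ] [0.09  0.092] rect ang 11.086817741394043 slot n 49 [ 0.4853 -0.2385] ang -165.7
mat 0.8 [[0.438 0.043]] (56.5, 60.8)
bar 0.65 [[ 0.454 -0.094]] (33.4, 24.1)
tin 0.57 [[ 0.612 -0.257]] (24.7, 21.5)
spanner 0.95 [[0.637 0.073]] (53.1, 51.0)
spanner 0.6 [[0.614 0.275]] (39.8, 33.0)
mat depth [0.43992978 0.04217494] 2684 [[0.43962214 0.04120855]]
```

View pics/crop1.png

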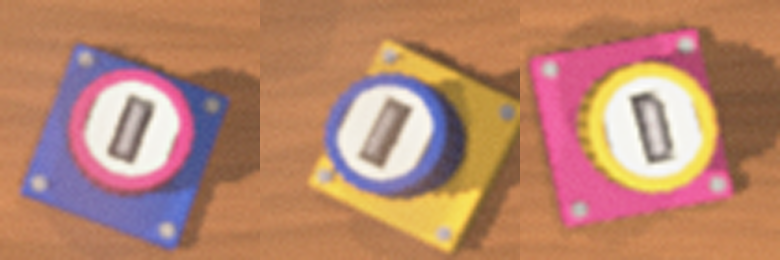

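```bash
cat >> h.py <<'E'
def go(x,y,z,phi=None):
    s=state();w,a,b,c=s['tool_rot']
    from scipy.spatial.transform import Rotation as R
    M=R.from_quat([a,b,c,w]).as_matrix();p=np.array(s['tool_pos'])
    cur=np.degrees(np.arctan2(M[1,0],M[0,0]))
    d=(M.T@(np.array([x,y,z])-p))*1000
    print('t',round(s['time'],2),'pos',p.round(4),'phi',round(cur,1),'tool delta',d.round(1),'turn',None if phi is None else round(-((phi-cur+180)%360-180),1),'w',round(s['gripper_width'],3), 'tilt',M[2].round(3))
E
python3 -c "
from h import *
go(.642,-.0955,.12,164.6)"
```

```text
t 0.65 pos [0.166  0.6026 0.2314] phi 164.6 tool delta [-644.3 -546.6  111.3] turn 0.0 w 1.002 tilt [-0.  0. -1.]
```

step_arm([
  [-36,-30,0,0],
  [-36,-30,0,0],
  [-36,-30,0,0],
  [-36,-30,0,0],
  [-36,-30,0,0],
  [-36,-30,0,0],
  [-36,-30,0,0],
  [-36,-30,0,0],
], claw=100)

```text
time: 1.45
tool_pos: [0.3848, 0.289, 0.2318]
tool_rot: [0.001, 0.128, 0.992, 0.002]
contact_force: [0.2, 0.9, 0.4]
gripper_width: 0.999
```

step_arm([
  [-36,-30,5,0],
  [-36,-30,5,0],
  [-36,-30,5,0],
  [-36,-30,5,0],
  [-36,-30,5,0],
  [-36,-30,5,0],
  [-36,-30,5,0],
  [-36,-30,5,0],
])

```text
time: 2.25
tool_pos: [0.6107, -0.0307, 0.1949]
tool_rot: [0.006, 0.129, 0.992, 0.004]
contact_force: [0.9, 0.9, 0.3]
gripper_width: 0.998
```

```bash
python3 -c "
from h import *
go(.642,-.0955,.12,164.6)"
```

```text
t 2.25 pos [ 0.6107 -0.0307  0.1949] phi 165.2 tool delta [-45.9 -55.4  74.9] turn 0.6 w 0.998 tilt [-0.012  0.01  -1.   ]
```

step_arm([
  [-23,-28,30,0.6],
  [-23,-28,30,0],
  [0,0,10,0],
  [0,0,5,0],
  [0,0,0,0],
])

```text
time: 2.75
tool_pos: [0.6458, -0.105, 0.1181]
tool_rot: [0.008, 0.138, 0.99, 0.004]
contact_force: [-0.3, 0.5, 0.6]
gripper_width: 1.001
```

```bash
python3 -c "
from h import *
go(.642,-.0955,.022,164.6)"
```

```text
t 2.75 pos [ 0.6458 -0.105   0.1181] phi 164.2 tool delta [ 7.7  7.1 96.1] turn -0.4 w 1.001 tilt [-0.015  0.01  -1.   ]
```

step_arm([
  [7.5,7,0,0],
  [0,0,20,0],
  [0,0,20,0],
  [0,0,10,0],
  [0,0,0,0],
])

```text
time: 3.25
tool_pos: [0.6432, -0.0887, 0.075]
tool_rot: [0.014, 0.134, 0.991, 0.004]
contact_force: [0.4, 0.5, 0.6]
gripper_width: 1.001
```

```bash
python3 -c "
from h import *
go(.642,-.0955,.022,164.6)"
```

```text
t 3.25 pos [ 0.6432 -0.0887  0.075 ] phi 164.6 tool delta [ 0.7 -7.4 52.9] turn -0.0 w 1.001 tilt [-0.026  0.011 -1.   ]
```

step_arm([
  [0,0,0,0],
  [0,0,0,0],
  [0,0,0,0],
  [0,0,0,0],
])

```text
time: 3.65
tool_pos: [0.6452, -0.0878, 0.0797]
tool_rot: [0.017, 0.133, 0.991, 0.004]
contact_force: [0.4, 0.3, -0.6]
gripper_width: 1.0
```

```bash
python3 -c "
from h import *
go(.642,-.0955,.022,164.6);print(state()['joint_pos'],state()['joint_vel'])"
```

```text
t 3.65 pos [ 0.6452 -0.0878  0.0797] phi 164.7 tool delta [ 2.9 -9.  57.5] turn 0.1 w 1.0 tilt [-0.032  0.012 -0.999]
[-0.254266    0.22468822  1.68802193  0.01209628  1.19669511 -1.56196688] [-5.03250089e-05 -6.43600508e-03 -4.96096451e-03  1.29215654e-03
  3.49777335e-04  1.15464144e-03]
```

step_arm([
  [3,-9,30,0],
  [0,0,0,0],
])

```text
time: 3.85
tool_pos: [0.6421, -0.0961, 0.0509]
tool_rot: [0.018, 0.133, 0.991, 0.003]
contact_force: [-0.9, -0.4, -0.7]
gripper_width: 0.996
```

```bash
python3 -c "
from h import *
grab_frame('top')
go(.642,-.0955,.022,164.6)"
```

```text
t 3.9 pos [ 0.6449 -0.0963  0.0544] phi 164.7 tool delta [ 4.3 -0.4 32.2] turn 0.1 w 1.005 tilt [-0.041  0.012 -0.999]
```

step_arm([
  [1.5,0,33,0],
])

```text
time: 4.0
tool_pos: [0.6508, -0.0974, 0.0286]
tool_rot: [0.028, 0.133, 0.991, 0.003]
contact_force: [1.2, -0.3, 1.1]
gripper_width: 0.995
```

```bash
python3 -c "
from h import *
grab_frame('top');go(.643,-.0955,.022,164.6)
f=grab_frame('side');go(.643,-.0955,.022,164.6)
cv2.imwrite('pics/s2.png',cv2.resize(f[0][130:330,200:440],(720,600))[:,:,::-1])"
```

```text
t 4.05 pos [ 0.6444 -0.0957  0.019 ] phi 164.7 tool delta [ 1.3 -0.1 -3. ] turn 0.1 w 1.002 tilt [-0.04   0.012 -0.999]
t 4.1 pos [ 0.6426 -0.0951  0.0187] phi 164.7 tool delta [-0.6 -0.2 -3.3] turn 0.1 w 0.999 tilt [-0.035  0.012 -0.999]
```

View pics/s2.png

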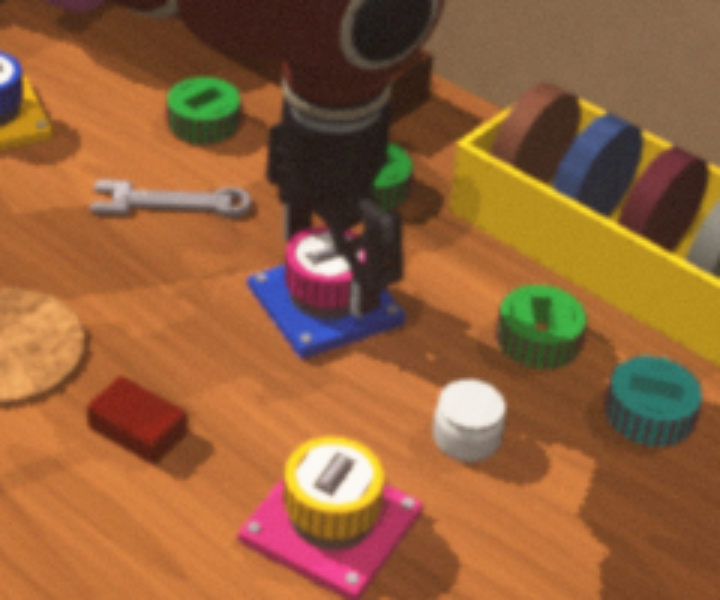

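The fingers straddle the pink rim at crop (340,270), clear of the collar and base. Closing.

step_arm([
  [0,0,0,0],
  [0,0,0,0],
  [0,0,0,0],
], claw=0)

```text
time: 4.4
tool_pos: [0.6446, -0.0952, 0.023]
tool_rot: [0.02, 0.133, 0.991, 0.004]
contact_force: [0.4, 0.2, -2.2]
gripper_width: 0.736
```

```bash
python3 -c "
from h import *
grab_frame('top');go(.642,-.0955,.022);grab_frame('top');go(.642,-.0955,.022,164.6);print(state()['contact_force'])"
```

```text
t 4.45 pos [ 0.6448 -0.0953  0.0232] phi 164.7 tool delta [ 2.7 -1.   1.1] turn None w 0.741 tilt [-0.039  0.012 -0.999]
t 4.5 pos [ 0.6446 -0.0952  0.0228] phi 164.7 tool delta [ 2.5 -0.9  0.7] turn 0.1 w 0.736 tilt [-0.039  0.012 -0.999]
[ 0.34299145 -0.53327068 -1.35762937]
```

step_arm([
  [-1,0,-25,0],
  [-2,0.5,-45,0],
  [-1,0,-20,0],
])

```text
time: 4.8
tool_pos: [0.6415, -0.095, 0.1107]
tool_rot: [0.015, 0.133, 0.991, 0.004]
contact_force: [0.4, 0.7, 0.3]
gripper_width: 0.737
```

```bash
python3 -c "
from h import *
for i in range(3): grab_frame('side');go(.4385,.042,.12,164.6)"
```

```text
t 4.85 pos [ 0.6427 -0.0954  0.1132] phi 164.7 tool delta [232.9  78.7 -13.3] turn 0.1 w 0.739 tilt [-0.032  0.012 -0.999]
t 4.9 pos [ 0.6422 -0.0952  0.1109] phi 164.7 tool delta [232.3  78.8 -15.4] turn 0.1 w 0.741 tilt [-0.031  0.012 -0.999]
t 4.95 pos [ 0.6406 -0.0948  0.108 ] phi 164.7 tool delta [230.7  78.8 -17.2] turn 0.1 w 0.742 tilt [-0.027  0.012 -1.   ]
```

step_arm([
  [45,15.5,0,0],
  [45,15.5,0,0],
  [45,15.5,0,0],
  [45,15.5,0,0],
  [42,15,0,0],
])

```text
time: 5.45
tool_pos: [0.4381, 0.0398, 0.0911]
tool_rot: [0.006, 0.136, 0.991, 0.005]
contact_force: [-0.5, 1.2, 0.7]
gripper_width: 0.74
```

```bash
python3 -c "
from h import *
for i in range(3): grab_frame('side');go(.441,.042,.006,164.6)"
```

```text
t 5.5 pos [0.4306 0.0432 0.0874] phi 164.5 tool delta [-10.4   0.7  81.4] turn -0.1 w 0.742 tilt [ 0.001  0.011 -1.   ]
t 5.55 pos [0.4338 0.0415 0.0883] phi 164.5 tool delta [-6.5  1.5 82.3] turn -0.1 w 0.739 tilt [-0.004  0.01  -1.   ]
t 5.6 pos [0.437  0.0403 0.0901] phi 164.5 tool delta [-2.6  1.8 84.2] turn -0.1 w 0.74 tilt [-0.009  0.01  -1.   ]
```

step_arm([
  [-2.5,1.5,35,0],
  [0,0,30,0],
])

```text
time: 5.8
tool_pos: [0.4453, 0.0411, 0.0274]
tool_rot: [0.011, 0.135, 0.991, 0.005]
contact_force: [-0.7, 1.7, -1.5]
gripper_width: 0.738
```

```bash
python3 -c "
from h import *
for i in range(3): grab_frame('side');go(.441,.042,.006,164.6)"
```

```text
t 5.85 pos [0.4422 0.0412 0.0229] phi 164.5 tool delta [ 1.6  0.3 16.9] turn -0.1 w 0.74 tilt [-0.013  0.011 -1.   ]
t 5.9 pos [0.4421 0.0412 0.0246] phi 164.5 tool delta [ 1.5  0.3 18.6] turn -0.1 w 0.741 tilt [-0.011  0.01  -1.   ]
t 5.95 pos [0.4438 0.041  0.0268] phi 164.5 tool delta [ 3.2 -0.  20.8] turn -0.1 w 0.74 tilt [-0.015  0.011 -1.   ]
```

step_arm([
  [2,0,18,0],
])

```text
time: 6.05
tool_pos: [0.4462, 0.041, 0.012]
tool_rot: [0.012, 0.135, 0.991, 0.005]
contact_force: [0.5, 0.1, -1.0]
gripper_width: 0.743
```

```bash
python3 -c "
from h import *
for i in range(3): grab_frame('side');go(.441,.042,.003,164.6)
print(state()['contact_force'])"
```

```text
t 6.1 pos [0.4421 0.0413 0.0077] phi 164.5 tool delta [1.3 0.3 4.7] turn -0.1 w 0.738 tilt [-0.014  0.011 -1.   ]
t 6.15 pos [0.4414 0.0415 0.0081] phi 164.5 tool delta [0.6 0.4 5.1] turn -0.1 w 0.74 tilt [-0.012  0.01  -1.   ]
t 6.2 pos [0.4421 0.0414 0.009 ] phi 164.5 tool delta [1.3 0.2 6. ] turn -0.1 w 0.74 tilt [-0.014  0.011 -1.   ]
[-0.20489292  0.08215438 -1.01307721]
```

step_arm([
  [1,0,6,0],
  [0,0,1,0],
])

```text
time: 6.4
tool_pos: [0.4438, 0.0414, 0.0045]
tool_rot: [0.01, 0.135, 0.991, 0.005]
contact_force: [0.0, 0.1, -1.4]
gripper_width: 0.742
```

step_arm([
  [0,0,0,0],
  [0,0,0,0],
  [0,0,0,0],
], claw=100)

```text
time: 6.7
tool_pos: [0.4464, 0.0411, 0.0073]
tool_rot: [0.012, 0.135, 0.991, 0.005]
contact_force: [-0.3, -0.4, 0.2]
gripper_width: 0.995
```

```bash
python3 -c "
from h import *
for i in range(2): grab_frame('side');go(.441,.042,.003,164.6)
print(state()['contact_force'])"
```

```text
t 6.75 pos [0.4465 0.0411 0.0073] phi 164.4 tool delta [ 5.6 -0.7  4.2] turn -0.2 w 0.998 tilt [-0.024  0.013 -1.   ]
t 6.8 pos [0.4463 0.0411 0.0071] phi 164.4 tool delta [ 5.4 -0.6  3.9] turn -0.2 w 1.001 tilt [-0.023  0.013 -1.   ]
[-0.16503756  0.82511263  0.54452959]
```

step_arm([
  [-1,0,-40,0],
  [-1,0,-45,0],
  [0,0,-30,-8],
  [0,0,0,-7.5],
])

```text
time: 7.2
tool_pos: [0.4436, 0.04, 0.1248]
tool_rot: [0.01, -0.004, 1.0, 0.003]
contact_force: [0.1, -0.1, -0.2]
gripper_width: 1.004
```

Run:
```python
from h import *
for i in range(2): f=grab_frame('top');go(.6125,.269,.12,180)
im=f[0];P=cloud('top',f)
m=blob(mask(im,'pink'),(241,300),40);vv,uu=np.nonzero(m)
c,r=cv2.minEnclosingCircle(cv2.convexHull(px2w('top',np.c_[uu,vv],.034).astype(np.float32)));print('pink',c,r,len(uu))
cv2.imwrite('pics/t3.png',im[:,:,::-1])
```

```text
t 7.25 pos [0.4427 0.0401 0.1231] phi -179.3 tool delta [-172.3  226.9    7.7] turn 0.7 w 1.002 tilt [-0.018  0.006 -1.   ]
t 7.3 pos [0.4415 0.0402 0.1212] phi -179.9 tool delta [-171.5  228.4    5.2] turn 0.1 w 1.005 tilt [-0.015  0.007 -1.   ]
pink (0.46679815649986267, 0.03624686971306801) 0.020836563780903816 85
```

View pics/t3.png

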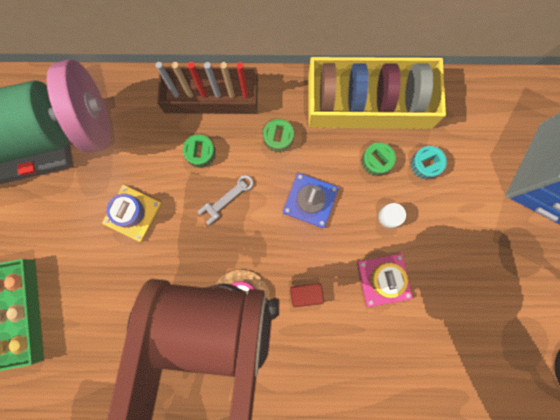

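Pink sits on the mat at (241,290), partly hidden by the arm, and the blue stand at (312,197) is free. Next is the blue wheel.

step_arm([
  [-29,38,0,0],
  [-29,38,0,0],
  [-29,38,0,0],
  [-29,38,0,0],
  [-29,38,2,0],
  [-26,36,2,0],
])

```text
time: 7.9
tool_pos: [0.6135, 0.268, 0.1107]
tool_rot: [0.001, 0.013, 1.0, 0.001]
contact_force: [1.1, 0.2, 1.1]
gripper_width: 0.999
```

Run:
```python
from h import *
for i in range(4): f=grab_frame('top');go(.6115,.269,.021,180)
```

```text
t 7.95 pos [0.6159 0.2725 0.1089] phi 178.6 tool delta [ 4.6 -4.1 87.9] turn -1.4 w 0.996 tilt [-0.003  0.006 -1.   ]
t 8.0 pos [0.6139 0.2698 0.1089] phi 178.7 tool delta [ 2.4 -1.  87.9] turn -1.3 w 0.999 tilt [-0.001  0.003 -1.   ]
t 8.05 pos [0.6127 0.2678 0.1094] phi 178.7 tool delta [ 1.2  1.  88.4] turn -1.3 w 1.0 tilt [-0.     0.001 -1.   ]
t 8.1 pos [0.6123 0.2667 0.1101] phi 178.6 tool delta [ 0.9  2.1 89.1] turn -1.4 w 0.999 tilt [-0.001  0.001 -1.   ]
```

step_arm([
  [1,2,30,0],
  [0,0,20,0],
])

```text
time: 8.3
tool_pos: [0.6127, 0.2679, 0.0623]
tool_rot: [0.003, 0.014, 1.0, 0.001]
contact_force: [-0.0, -0.6, -0.2]
gripper_width: 1.001
```

Run:
```python
from h import *
for i in range(3): f=grab_frame('side');go(.6115,.269,.021,180)
```

```text
t 8.35 pos [0.6113 0.2671 0.0594] phi 178.3 tool delta [-0.1  1.8 38.4] turn -1.7 w 1.0 tilt [-0.002  0.001 -1.   ]
t 8.4 pos [0.6115 0.2672 0.0609] phi 178.4 tool delta [ 0.2  1.7 39.9] turn -1.6 w 1.0 tilt [-0.002  0.001 -1.   ]
t 8.45 pos [0.6128 0.2677 0.063 ] phi 178.4 tool delta [ 1.6  1.1 42. ] turn -1.6 w 1.0 tilt [-0.005  0.002 -1.   ]
```

step_arm([
  [1.5,1,40,0],
])

```text
time: 8.55
tool_pos: [0.6177, 0.27, 0.0315]
tool_rot: [0.01, 0.015, 1.0, 0.004]
contact_force: [2.0, 0.2, 0.7]
gripper_width: 1.0
```

Run:
```python
from h import *
for i in range(3): f=grab_frame('side');go(.6115,.269,.021,180)
```

```text
t 8.6 pos [0.6099 0.2676 0.0197] phi 178.3 tool delta [-1.5  1.4 -1.3] turn -1.7 w 0.998 tilt [-0.003  0.002 -1.   ]
t 8.65 pos [0.608  0.2671 0.0194] phi 178.3 tool delta [-3.4  2.  -1.6] turn -1.7 w 1.0 tilt [ 0.002 -0.    -1.   ]
t 8.7 pos [0.6093 0.2677 0.0214] phi 178.3 tool delta [-2.1  1.4  0.4] turn -1.7 w 1.0 tilt [-0.     0.001 -1.   ]
```

step_arm([
  [-1,1,0,0],
  [0,0,0,0],
  [0,0,0,0],
], claw=0)

```text
time: 9.0
tool_pos: [0.6136, 0.2693, 0.0281]
tool_rot: [0.004, 0.015, 1.0, 0.002]
contact_force: [1.0, 0.3, -1.4]
gripper_width: 0.72
```

Run:
```python
from h import *
for i in range(2): f=grab_frame('side');go(.6115,.269,.12,180)
```

```text
t 9.05 pos [0.6138 0.2694 0.0283] phi 178.2 tool delta [  1.5  -0.1 -91.8] turn -1.8 w 0.717 tilt [-0.008  0.004 -1.   ]
t 9.1 pos [0.6135 0.2693 0.0277] phi 178.2 tool delta [  1.3  -0.  -92.3] turn -1.8 w 0.722 tilt [-0.007  0.003 -1.   ]
```

step_arm([
  [0,0,-25,0],
  [0,0,-45,0],
  [0,0,-20,0],
])

```text
time: 9.4
tool_pos: [0.6095, 0.2683, 0.1151]
tool_rot: [-0.001, 0.015, 1.0, 0.0]
contact_force: [1.2, 0.3, -1.1]
gripper_width: 0.72
```

Run:
```python
from h import *
for i in range(3): f=grab_frame('side');go(.645,-.0955,.12,178.2+4.4)
cv2.imwrite('pics/s4.png',cv2.resize(f[0][60:260,100:340],(720,600))[:,:,::-1])
```

```text
t 9.45 pos [0.6105 0.2686 0.1176] phi 178.2 tool delta [ -45.6 -362.9   -3. ] turn -4.4 w 0.722 tilt [-0.001  0.002 -1.   ]
t 9.5 pos [0.6101 0.2685 0.1152] phi 178.2 tool delta [ -46.1 -362.7   -5.3] turn -4.4 w 0.715 tilt [-0.     0.001 -1.   ]
t 9.55 pos [0.6087 0.268  0.1124] phi 178.2 tool delta [ -47.5 -362.2   -7.9] turn -4.4 w 0.721 tilt [ 0.004  0.    -1.   ]
```

View pics/s4.png

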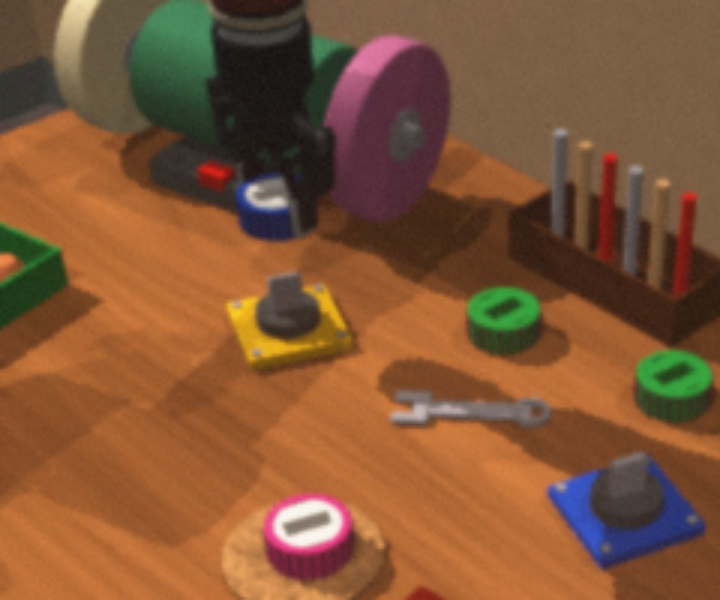

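step_arm([
  [-6,-45,-2,-4.4],
  [-4,-45,-1,0],
  [-4,-45,-1,0],
  [-4,-45,-1,0],
  [-4,-45,-1,0],
  [-4,-45,0,0],
  [-4,-45,0,0],
  [0,-40,0,0],
])

```text
time: 10.35
tool_pos: [0.6435, -0.0918, 0.0966]
tool_rot: [-0.016, -0.03, 0.999, 0.002]
contact_force: [0.6, 0.1, -1.7]
gripper_width: 0.717
```

Run:
```python
from h import *
for i in range(4): f=grab_frame('top');go(.645,-.0955,.07,182.6)
```

```text
t 10.4 pos [ 0.6432 -0.098   0.0962] phi -176.8 tool delta [-2.8  2.4 26.1] turn 0.6 w 0.722 tilt [ 0.032 -0.    -0.999]
t 10.45 pos [ 0.6432 -0.0946  0.0963] phi -176.8 tool delta [-2.6 -1.1 26.2] turn 0.6 w 0.715 tilt [ 0.032  0.003 -0.999]
t 10.5 pos [ 0.6432 -0.092   0.0965] phi -176.8 tool delta [-2.4 -3.7 26.4] turn 0.6 w 0.722 tilt [ 0.032  0.005 -0.999]
t 10.55 pos [ 0.6434 -0.0904  0.0969] phi -176.6 tool delta [-2.2 -5.3 26.8] turn 0.8 w 0.718 tilt [ 0.031  0.005 -0.999]
```

step_arm([
  [-1,-4.5,10,0.7],
  [0,0,5,0],
  [0,0,5,0],
])

```text
time: 10.85
tool_pos: [0.6431, -0.0915, 0.0733]
tool_rot: [-0.017, -0.025, 1.0, 0.003]
contact_force: [-1.0, 0.4, -1.5]
gripper_width: 0.725
```

Run:
```python
from h import *
for i in range(3): f=grab_frame('side');go(.6445,-.0955,.065,182.6)
cv2.imwrite('pics/s5.png',cv2.resize(f[0][140:280,240:400],(800,700)[:2])[:600,:,::-1])
```

```text
t 10.9 pos [ 0.642  -0.0911  0.0718] phi -177.2 tool delta [-2.5 -4.5  6.7] turn 0.2 w 0.718 tilt [ 0.036  0.007 -0.999]
t 10.95 pos [ 0.6421 -0.0913  0.0723] phi -177.2 tool delta [-2.5 -4.4  7.2] turn 0.2 w 0.718 tilt [ 0.036  0.007 -0.999]
t 11.0 pos [ 0.6427 -0.0916  0.0733] phi -177.2 tool delta [-1.9 -4.   8.2] turn 0.2 w 0.72 tilt [ 0.035  0.006 -0.999]
```

View pics/s5.png

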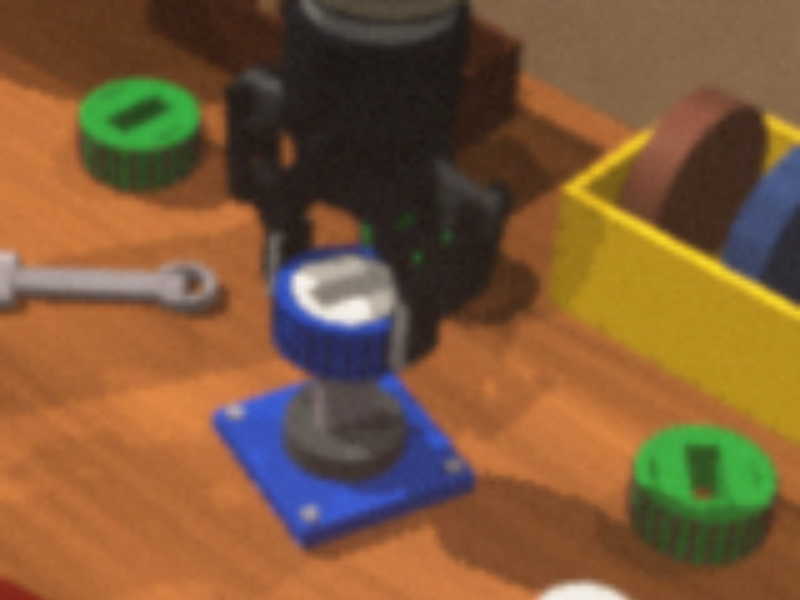

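step_arm([
  [-2,-4,5,0],
])

```text
time: 11.1
tool_pos: [0.6456, -0.0951, 0.0693]
tool_rot: [-0.016, -0.025, 1.0, 0.002]
contact_force: [0.7, -1.4, -0.5]
gripper_width: 0.721
```

Run:
```python
from h import *
for i in range(4): f=grab_frame('side');go(.6445,-.0955,.065,182.6)
```

```text
t 11.15 pos [ 0.6449 -0.0957  0.0676] phi -177.2 tool delta [0.3 0.2 2.6] turn 0.2 w 0.718 tilt [ 0.035  0.006 -0.999]
t 11.2 pos [ 0.6446 -0.0956  0.0676] phi -177.2 tool delta [-0.   0.   2.6] turn 0.2 w 0.721 tilt [ 0.036  0.006 -0.999]
t 11.25 pos [ 0.6446 -0.0956  0.0679] phi -177.2 tool delta [0.  0.  2.9] turn 0.2 w 0.718 tilt [ 0.035  0.007 -0.999]
t 11.3 pos [ 0.6447 -0.0956  0.0682] phi -177.2 tool delta [0.1 0.1 3.2] turn 0.2 w 0.72 tilt [ 0.035  0.006 -0.999]
```

step_arm([
  [-0.5,0,16,0],
])

```text
time: 11.4
tool_pos: [0.6472, -0.0962, 0.0549]
tool_rot: [-0.014, -0.024, 1.0, 0.002]
contact_force: [0.7, -0.4, -0.3]
gripper_width: 0.713
```

Run:
```python
from h import *
for i in range(3): f=grab_frame('side');go(.6445,-.0955,.03,182.6)
print(state()['contact_force'])
cv2.imwrite('pics/s6.png',cv2.resize(f[0][160:260,260:360],(600,600))[:,:,::-1])
```

```text
t 11.45 pos [ 0.644  -0.0955  0.0498] phi -177.2 tool delta [-1.2 -0.2 19.8] turn 0.2 w 0.718 tilt [ 0.036  0.007 -0.999]
t 11.5 pos [ 0.6429 -0.0951  0.0493] phi -177.2 tool delta [-2.4 -0.6 19.2] turn 0.2 w 0.719 tilt [ 0.039  0.008 -0.999]
t 11.55 pos [ 0.6432 -0.0952  0.05  ] phi -177.2 tool delta [-2.1 -0.6 19.9] turn 0.2 w 0.723 tilt [ 0.039  0.008 -0.999]
[-0.15695177  0.82191006 -1.55650463]
```

View pics/s6.png

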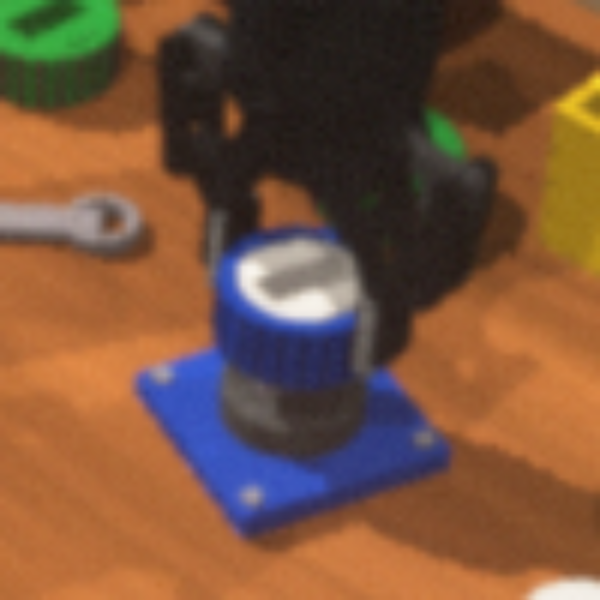

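The tongue has entered the slot and I read no contact force. Continuing down.

step_arm([
  [-2,-0.5,18,0],
  [0,0,3,0],
])

```text
time: 11.75
tool_pos: [0.6439, -0.0952, 0.0274]
tool_rot: [-0.02, -0.024, 0.999, 0.004]
contact_force: [-0.2, -0.2, -2.3]
gripper_width: 0.724
```

Run:
```python
from h import *
for i in range(3): f=grab_frame('side');go(.6445,-.0955,.03,182.6)
print(state()['contact_force'])
```

```text
t 11.8 pos [ 0.6446 -0.0955  0.0283] phi -177.2 tool delta [ 0.2 -0.  -1.7] turn 0.2 w 0.72 tilt [ 0.038  0.008 -0.999]
t 11.85 pos [ 0.6454 -0.0957  0.0296] phi -177.2 tool delta [ 0.9  0.2 -0.4] turn 0.2 w 0.718 tilt [ 0.037  0.007 -0.999]
t 11.9 pos [ 0.646  -0.0958  0.0305] phi -177.2 tool delta [1.5 0.4 0.6] turn 0.2 w 0.724 tilt [ 0.035  0.007 -0.999]
[-0.27374764 -0.79174536 -1.55339321]
```

Nearly seated, so I open the gripper.

step_arm([
  [0.5,0,2,0],
  [0,0,0,0],
  [0,0,0,0],
], claw=100)

```text
time: 12.2
tool_pos: [0.6476, -0.0964, 0.031]
tool_rot: [-0.015, -0.024, 1.0, 0.002]
contact_force: [-0.3, -0.3, -0.1]
gripper_width: 0.998
```

step_arm([
  [0,0,-45,0],
  [0,0,-45,0],
])

```text
time: 12.4
tool_pos: [0.6455, -0.0955, 0.115]
tool_rot: [-0.023, -0.024, 0.999, 0.004]
contact_force: [2.0, -0.4, 1.0]
gripper_width: 0.999
```

Run:
```python
from h import *
for i in range(3): f=grab_frame('side');go(.485,-.2395,.11,164.6)
im=f[0];P=cloud('side',f)
for c,n in(('blue',(309,225)),('pink',(201,240))):
    m=blob(mask(im,c),n,30)&(P[...,2]>.03);vv,uu=np.nonzero(m);print(c,len(uu),np.percentile(P[m][:,2],[50,97]).round(4),P[m].mean(0).round(4))
cv2.imwrite('pics/s7.png',cv2.resize(im[180:280,150:350],(800,400))[:,:,::-1])
```

```text
t 12.45 pos [ 0.65   -0.0966  0.1243] phi -177.2 tool delta [ 171.2 -134.8   19.1] turn 18.2 w 1.003 tilt [ 0.033  0.006 -0.999]
t 12.5 pos [ 0.6506 -0.0968  0.1227] phi -177.2 tool delta [ 171.9 -134.5   17.3] turn 18.2 w 1.001 tilt [ 0.03   0.005 -1.   ]
t 12.55 pos [ 0.6489 -0.0964  0.1195] phi -177.2 tool delta [ 170.3 -135.    14.6] turn 18.2 w 0.999 tilt [ 0.035  0.006 -0.999]
blue 260 [0.0506 0.0559] [ 0.622  -0.112   0.0566]
pink 194 [0.0329 0.0358] [0.435  0.0276 0.0413]
```

View pics/s7.png

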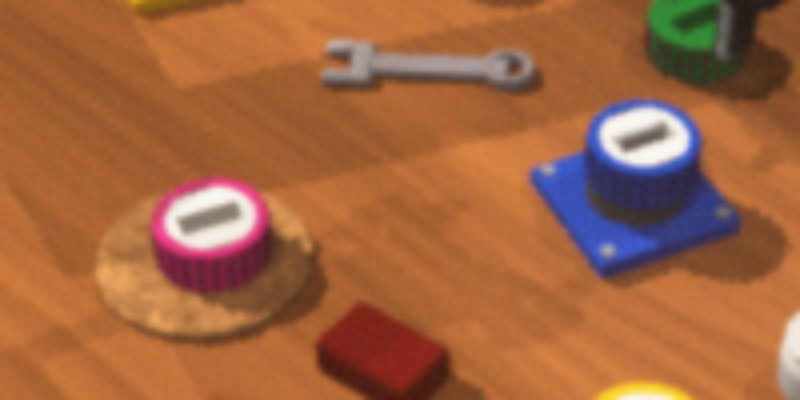

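Blue is seated on the blue stand, and pink lies flat on the mat at crop (210,218). Next is yellow, on the pink stand.

step_arm([
  [34,-27,0,0],
  [34,-27,0,0],
  [34,-27,0,0],
  [34,-27,0,0],
  [33,-26,0,0],
  [0,0,0,0],
  [0,0,0,0],
  [0,0,0,0],
])

```text
time: 13.35
tool_pos: [0.4789, -0.2406, 0.1178]
tool_rot: [-0.02, -0.026, 0.999, 0.005]
contact_force: [-0.6, -0.1, 0.1]
gripper_width: 0.993
```

step_arm([
  [0,0,1,0],
  [0,0,1,0],
  [0,0,1,0],
  [0,0,1,0],
  [0,0,1,0],
  [0,0,1,0],
  [0,0,1,0],
  [0,0,1,0],
])

```text
time: 14.15
tool_pos: [0.4811, -0.2377, 0.1084]
tool_rot: [-0.02, -0.029, 0.999, 0.005]
contact_force: [-0.2, 0.3, -0.2]
gripper_width: 1.002
```

Run:
```python
from h import *
for i in range(3): f=grab_frame('side');go(.485,-.2393,.021,182.6)
```

```text
t 14.2 pos [ 0.481  -0.2376  0.1082] phi -176.7 tool delta [-7.4 -2.9 86.9] turn 0.7 w 1.0 tilt [ 0.041  0.012 -0.999]
t 14.25 pos [ 0.481  -0.2376  0.1083] phi -176.7 tool delta [-7.4 -2.9 87. ] turn 0.7 w 0.997 tilt [ 0.041  0.012 -0.999]
t 14.3 pos [ 0.4811 -0.2377  0.1084] phi -176.7 tool delta [-7.4 -2.8 87.1] turn 0.7 w 0.999 tilt [ 0.04   0.011 -0.999]
```

step_arm([
  [-3,-3,30,0],
  [-2,0,25,0],
])

```text
time: 14.5
tool_pos: [0.4876, -0.2424, 0.0571]
tool_rot: [-0.016, -0.028, 0.999, 0.002]
contact_force: [0.3, -0.3, -1.0]
gripper_width: 0.996
```

Run:
```python
from h import *
for i in range(3): f=grab_frame('side');go(.484,-.2393,.021,182.6)
```

```text
t 14.55 pos [ 0.4855 -0.2409  0.0531] phi -176.7 tool delta [ 0.2  1.4 32.1] turn 0.7 w 1.004 tilt [ 0.037  0.009 -0.999]
t 14.6 pos [ 0.4852 -0.2408  0.0543] phi -176.7 tool delta [-0.1  1.2 33.4] turn 0.7 w 0.999 tilt [ 0.038  0.009 -0.999]
t 14.65 pos [ 0.4862 -0.2414  0.0562] phi -176.7 tool delta [ 0.9  2.  35.3] turn 0.7 w 1.0 tilt [ 0.036  0.008 -0.999]
```

step_arm([
  [0.5,1.5,36,0],
])

```text
time: 14.75
tool_pos: [0.4895, -0.2432, 0.0266]
tool_rot: [-0.012, -0.029, 1.0, -0.001]
contact_force: [0.6, -0.4, 0.4]
gripper_width: 1.0
```

Run:
```python
from h import *
for i in range(3): f=grab_frame('side');go(.484,-.2393,.021,182.6)
```

```text
t 14.8 pos [ 0.4831 -0.239   0.0173] phi -176.7 tool delta [-0.7 -0.3 -3.7] turn 0.7 w 1.001 tilt [ 0.038  0.009 -0.999]
t 14.85 pos [ 0.4819 -0.2381  0.0177] phi -176.7 tool delta [-1.9 -1.3 -3.4] turn 0.7 w 1.0 tilt [ 0.041  0.012 -0.999]
t 14.9 pos [ 0.483  -0.2388  0.0194] phi -176.7 tool delta [-0.9 -0.5 -1.7] turn 0.7 w 1.001 tilt [ 0.039  0.01  -0.999]
```

step_arm([
  [0,0,0.5,0],
  [0,0,0.5,0],
  [0,0,0,0],
], claw=0)

```text
time: 15.2
tool_pos: [0.4861, -0.2409, 0.0243]
tool_rot: [-0.016, -0.029, 0.999, 0.002]
contact_force: [0.2, -0.2, -0.9]
gripper_width: 0.73
```

Run:
```python
from h import *
for i in range(2): f=grab_frame('side');go(.484,-.2393,.12,182.6)
```

```text
t 15.25 pos [ 0.4862 -0.241   0.0244] phi -176.7 tool delta [  5.2   2.3 -95.4] turn 0.7 w 0.733 tilt [ 0.033  0.005 -0.999]
t 15.3 pos [ 0.4859 -0.2408  0.024 ] phi -176.7 tool delta [  5.    2.2 -95.9] turn 0.7 w 0.725 tilt [ 0.033  0.006 -0.999]
```

step_arm([
  [0.5,0,-25,0],
  [1,0,-45,0],
  [1,0,-35,0],
])

```text
time: 15.6
tool_pos: [0.4827, -0.2386, 0.1255]
tool_rot: [-0.022, -0.029, 0.999, 0.007]
contact_force: [-0.4, -0.3, -1.1]
gripper_width: 0.73
```

Run:
```python
from h import *
for i in range(4): f=grab_frame('top' if i==1 else 'side');go(.6115,.2668,.12,145.9)
```

```text
t 15.65 pos [ 0.4858 -0.2406  0.1321] phi -176.7 tool delta [-155.   499.3   10.6] turn 37.4 w 0.729 tilt [ 0.037  0.008 -0.999]
t 15.7 pos [ 0.4859 -0.2407  0.1301] phi -176.7 tool delta [-154.8  499.4    8.5] turn 37.4 w 0.73 tilt [ 0.036  0.008 -0.999]
t 15.75 pos [ 0.4845 -0.2398  0.1271] phi -176.7 tool delta [-156.   498.4    6.3] turn 37.4 w 0.732 tilt [ 0.039  0.011 -0.999]
t 15.8 pos [ 0.4831 -0.2389  0.1246] phi -176.7 tool delta [-157.3  497.5    4.5] turn 37.4 w 0.729 tilt [ 0.043  0.013 -0.999]
```

step_arm([
  [-13,42,0,0],
  [-13,42,0,0],
  [-13,42,0,0],
  [-13,42,0,0],
  [-13,42,0,0],
  [-13,42,0,0],
  [-13,42,0,0],
  [-13,42,0,0],
])

```text
time: 16.6
tool_pos: [0.5605, 0.111, 0.107]
tool_rot: [-0.035, -0.023, 0.999, 0.008]
contact_force: [1.1, -0.0, -0.7]
gripper_width: 0.733
```

step_arm([
  [-13,42,0,0],
  [-13,42,0,0],
  [-13,38,0,0],
  [0,0,0,8],
  [0,0,0,8],
  [0,0,0,8],
  [0,0,0,8],
  [0,0,0,4],
])

```text
time: 17.4
tool_pos: [0.5814, 0.2447, 0.0829]
tool_rot: [-0.051, 0.295, 0.954, -0.012]
contact_force: [-0.6, 0.0, -1.9]
gripper_width: 0.724
```

Run:
```python
from h import *
for i in range(4): f=grab_frame('side');go(.6115,.2668,.075,145.9)
```

```text
t 17.45 pos [0.5809 0.2446 0.0823] phi 145.5 tool delta [-13.2  35.9   4.2] turn -0.4 w 0.728 tilt [ 0.09  -0.054 -0.994]
t 17.5 pos [0.5812 0.2445 0.0827] phi 145.8 tool delta [-13.2  35.8   4.6] turn -0.1 w 0.735 tilt [ 0.09  -0.053 -0.995]
t 17.55 pos [0.5817 0.2446 0.0834] phi 145.9 tool delta [-12.9  35.4   5.4] turn -0.0 w 0.732 tilt [ 0.089 -0.052 -0.995]
t 17.6 pos [0.5821 0.2447 0.0841] phi 145.9 tool delta [-12.7  35.1   6.2] turn -0.0 w 0.731 tilt [ 0.088 -0.051 -0.995]
```

step_arm([
  [-7,18,0,0],
  [-7,18,0,0],
])

```text
time: 17.8
tool_pos: [0.6125, 0.266, 0.0797]
tool_rot: [-0.051, 0.291, 0.955, -0.012]
contact_force: [0.3, 1.0, -0.4]
gripper_width: 0.732
```

```bash
cat >> h.py <<'E'
from scipy.spatial.transform import Rotation as R_
def mat(phi,tx,ty):   # phi deg, tilt row (M[2,0],M[2,1])
    x=np.array([np.cos(np.radians(phi))*np.sqrt(1-tx*tx),np.sin(np.radians(phi))*np.sqrt(1-tx*tx),tx])
    z=np.array([0,0,-1.]);
    # find z-axis with M[2,1]=ty
    y=np.cross([0,0,-1.],x);y/=np.linalg.norm(y)
    z0=np.cross(x,y); a=np.arcsin(np.clip(ty/np.hypot(z0[2],y[2]),-1,1))
    y2=y*np.cos(a)-z0*np.sin(a); 
    if abs(y2[2]-ty)>abs((y*np.cos(a)+z0*np.sin(a))[2]-ty): y2=y*np.cos(a)+z0*np.sin(a)
    return np.stack([x,y2,np.cross(x,y2)],1)
def tcp_for(pick_tcp,pick_M,pick_w,place_w):   # TCP that puts the wheel's mid point at place_w, at the present orientation
    w,a,b,c=state()['tool_rot'];M=R_.from_quat([a,b,c,w]).as_matrix()
    return np.array(place_w)-M@(pick_M.T@(np.array(pick_w)-np.array(pick_tcp)))
E
python3 - <<'E'
from h import *
Mp=mat(183.3,.033,.006);print(Mp[2])
for i in range(3):
    f=grab_frame('side');t=tcp_for([.4859,-.2408,.024],Mp,[.484,-.2395,.040],[.6107,.269,.082]);print(t.round(4));go(*t,145.9)
cv2.imwrite('pics/s8.png',cv2.resize(f[0][110:210,150:250],(600,600))[:,:,::-1])
E
```

```text
[ 0.033       0.006      -0.99943734]
[0.6102 0.2666 0.066 ]
t 17.85 pos [0.6145 0.2673 0.0797] phi 146.0 tool delta [ 1.9 -2.3 14. ] turn 0.1 w 0.727 tilt [ 0.089 -0.051 -0.995]
[0.6102 0.2665 0.066 ]
t 17.9 pos [0.6135 0.2666 0.0797] phi 146.0 tool delta [ 1.5 -1.2 14. ] turn 0.1 w 0.732 tilt [ 0.09  -0.053 -0.995]
[0.6101 0.2665 0.066 ]
t 17.95 pos [0.6126 0.2661 0.0797] phi 146.0 tool delta [ 1.1 -0.3 13.9] turn 0.1 w 0.736 tilt [ 0.09  -0.054 -0.994]
```

View pics/s8.png

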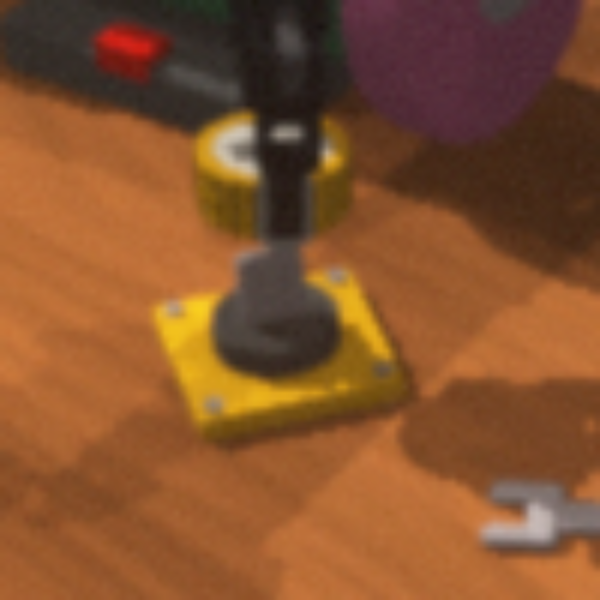

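step_arm([
  [-0.5,0.5,17,0],
])

```text
time: 18.05
tool_pos: [0.6133, 0.2667, 0.0651]
tool_rot: [-0.049, 0.291, 0.955, -0.011]
contact_force: [-0.1, 0.8, -0.1]
gripper_width: 0.732
```

Run:
```python
from h import *
Mp=mat(183.3,.033,.006)
for i in range(3):
    f=grab_frame('side');t=tcp_for([.4859,-.2408,.024],Mp,[.484,-.2395,.040],[.6107,.269,.064]);go(*t,145.9)
```

```text
t 18.1 pos [0.6099 0.2657 0.0595] phi 146.0 tool delta [-0.8  1.5 11.4] turn 0.1 w 0.727 tilt [ 0.092 -0.056 -0.994]
t 18.15 pos [0.6087 0.2653 0.0591] phi 146.0 tool delta [-1.5  2.3 10.8] turn 0.1 w 0.733 tilt [ 0.094 -0.058 -0.994]
t 18.2 pos [0.6092 0.2655 0.0599] phi 146.0 tool delta [-1.3  2.1 11.7] turn 0.1 w 0.731 tilt [ 0.093 -0.058 -0.994]
```

step_arm([
  [-1.3,2,12,0],
])

```text
time: 18.3
tool_pos: [0.6112, 0.2666, 0.0493]
tool_rot: [-0.052, 0.291, 0.955, -0.013]
contact_force: [1.4, 1.2, 0.7]
gripper_width: 0.731
```

Run:
```python
from h import *
Mp=mat(183.3,.033,.006)
for i in range(3):
    f=grab_frame('side');t=tcp_for([.4859,-.2408,.024],Mp,[.484,-.2395,.040],[.6107,.269,.040]);go(*t,145.9)
print(state()['contact_force'])
```

```text
t 18.35 pos [0.6098 0.267  0.0457] phi 145.9 tool delta [-2.5  1.  21.5] turn 0.0 w 0.73 tilt [ 0.094 -0.056 -0.994]
t 18.4 pos [0.6097 0.2672 0.046 ] phi 145.9 tool delta [-2.7  0.9 21.8] turn 0.0 w 0.728 tilt [ 0.094 -0.056 -0.994]
t 18.45 pos [0.6096 0.2671 0.0464] phi 145.9 tool delta [-2.8  1.  22.2] turn 0.0 w 0.73 tilt [ 0.095 -0.056 -0.994]
[ 1.0124266   3.68306172 -2.34314065]
```

step_arm([
  [-1.2,1,11,0],
])

```text
time: 18.55
tool_pos: [0.6111, 0.2677, 0.0365]
tool_rot: [-0.052, 0.291, 0.955, -0.013]
contact_force: [0.3, 0.4, -1.2]
gripper_width: 0.733
```

Run:
```python
from h import *
Mp=mat(183.3,.033,.006)
for i in range(2):
    f=grab_frame('side');t=tcp_for([.4859,-.2408,.024],Mp,[.484,-.2395,.040],[.6107,.269,.040]);go(*t,145.9)
    print(state()['contact_force'])
cv2.imwrite('pics/s9.png',cv2.resize(f[0][110:210,150:250],(600,600))[:,:,::-1])
```

```text
t 18.6 pos [0.6092 0.2673 0.033 ] phi 145.9 tool delta [-1.9  0.4  8.8] turn 0.0 w 0.73 tilt [ 0.096 -0.057 -0.994]
[ 3.07002381  5.5189916  -0.87041771]
t 18.65 pos [0.6091 0.2674 0.0332] phi 145.9 tool delta [-2.1  0.3  9. ] turn 0.0 w 0.729 tilt [ 0.096 -0.057 -0.994]
[ 0.93304324  2.56798097 -3.23453337]
```

View pics/s9.png

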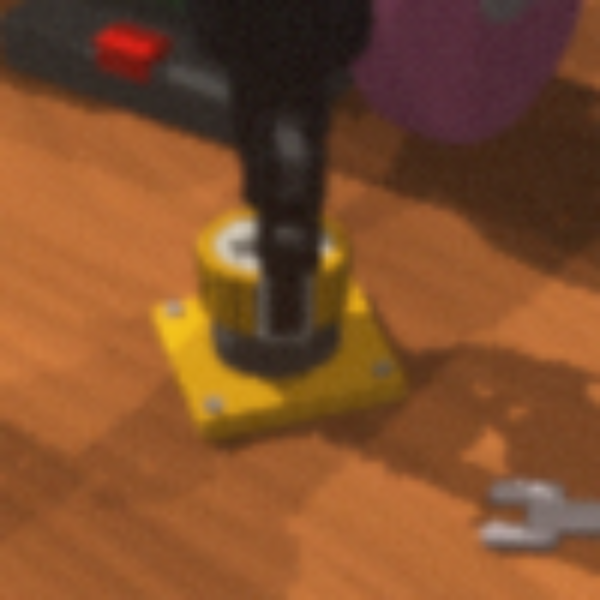

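The yellow wheel is over the tongue with a little left to go. I lower it and release.

step_arm([
  [-1.5,0.5,9,0],
])

```text
time: 18.75
tool_pos: [0.6103, 0.2671, 0.0247]
tool_rot: [-0.054, 0.291, 0.955, -0.013]
contact_force: [0.3, -0.1, -1.0]
gripper_width: 0.726
```

step_arm([
  [0,0,0,0],
  [0,0,0,0],
  [0,0,0,0],
], claw=100)

```text
time: 19.05
tool_pos: [0.6086, 0.2657, 0.0224]
tool_rot: [-0.056, 0.291, 0.955, -0.015]
contact_force: [-0.0, 0.3, -0.2]
gripper_width: 1.001
```

step_arm([
  [3,-2,-40,0],
  [3,-2,-45,0],
])

```text
time: 19.25
tool_pos: [0.6055, 0.2633, 0.1005]
tool_rot: [-0.063, 0.291, 0.954, -0.02]
contact_force: [0.3, 0.3, 0.2]
gripper_width: 0.997
```

Run:
```python
from h import *
for i in range(3): f=grab_frame('side');go(.441,.042,.12,180)
im=f[0];P=cloud('side',f)
m=blob(mask(im,'yellow'),(195,160),25)&(P[...,2]>.03);print(np.percentile(P[m][:,2],[50,90,97]).round(4))
a=cv2.resize(im[110:210,150:250],(400,400));b=cv2.resize(im[195:280,155:255],(400,340));b=np.vstack([b,np.zeros((60,400,3),np.uint8)])
cv2.imwrite('pics/s10.png',np.hstack([a,b])[:,:,::-1])
```

```text
t 19.3 pos [0.6102 0.2648 0.1102] phi 145.9 tool delta [  16.2 -279.3   10.1] turn -34.1 w 0.999 tilt [ 0.1   -0.065 -0.993]
t 19.35 pos [0.6111 0.265  0.109 ] phi 145.9 tool delta [  16.9 -280.     8.3] turn -34.1 w 0.999 tilt [ 0.098 -0.063 -0.993]
t 19.4 pos [0.6096 0.2646 0.106 ] phi 145.9 tool delta [  16.2 -279.1    6. ] turn -34.1 w 1.0 tilt [ 0.1   -0.066 -0.993]
[0.0524 0.0544 0.0551]
```

View pics/s10.png

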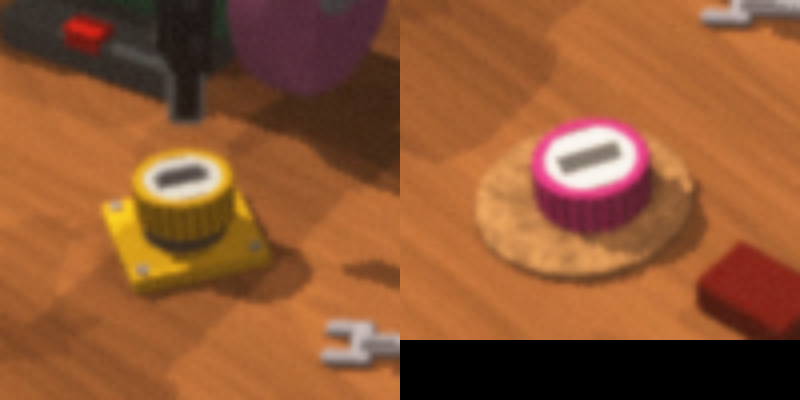

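Yellow is seated. Now I measure the pink wheel on the mat from the top camera and test whether the tool tilt recovers while idling.

step_arm([
  [0,0,0,0],
  [0,0,0,0],
  [0,0,0,0],
  [0,0,0,0],
  [0,0,0,0],
  [0,0,0,0],
  [0,0,0,0],
  [0,0,0,0],
])

```text
time: 20.2
tool_pos: [0.6058, 0.2633, 0.0993]
tool_rot: [-0.062, 0.291, 0.954, -0.02]
contact_force: [0.0, -0.3, -0.0]
gripper_width: 0.998
```

```bash
cat >> h.py <<'E'
def wheel(n,f,col,near,zt,r=24):
    im,d=f;P=cloud(n,f);m=blob(mask(im,col),near,r)&(P[...,2]>zt-.009)
    vv,uu=np.nonzero(m);c,rr=cv2.minEnclosingCircle(cv2.convexHull(px2w(n,np.c_[uu,vv],zt).astype(np.float32)))
    hub=px2w(n,np.stack(np.meshgrid(np.arange(560),np.arange(420)),-1).reshape(-1,2),zt).reshape(420,560,2)
    ms=(np.hypot(*(hub-np.array(c)).transpose(2,0,1))<.021)&(cv2.cvtColor(im,cv2.COLOR_RGB2GRAY)<140)
    X=hub[ms];X0=X-X.mean(0);e=np.linalg.eigh(X0.T@X0)[1][:,1]
    print(n,col,np.round(c,4),'r',round(rr,4),'slot',X.mean(0).round(4),'ang',np.degrees(np.arctan2(e[1],e[0])).round(1)%180,'ztop',np.median(P[m][:,2]).round(4))
E
python3 - <<'E'
from h import *
f=grab_frame('top');go(.441,.042,.12,185)
wheel('top',f,'pink',(241,295),.034)
wheel('top',f,'blue',(312,196),.054)
h=grab_frame('side');wheel('side',h,'pink',(207,232),.034);wheel('side',h,'yellow',(194,160),.054);wheel('side',h,'blue',(310,220),.054)
im=f[0];P=cloud('top',f);m=blob(mask(im,'pink'),(387,281),42)&(P[...,2]<.02)
vv,uu=np.nonzero(m);print(cv2.minAreaRect(px2w('top',np.c_[uu,vv],.012).astype(np.float32)))
cv2.imwrite('pics/t11.png',im[:,:,::-1])
E
```

```text
t 20.25 pos [0.6058 0.2632 0.0993] phi 145.9 tool delta [  14.3 -276.3    1.4] turn -39.1 w 0.998 tilt [ 0.107 -0.074 -0.991]
top pink [0.4451 0.0399] r 0.0323 slot [0.4453 0.0406] ang 158.4 ztop 0.0332
top blue [ 0.6446 -0.0892] r 0.0395 slot [ 0.6448 -0.09  ] ang 114.1 ztop 0.0536
side pink [0.437  0.0317] r 0.0404 slot [0.4385 0.0334] ang 48.6 ztop 0.0322
side yellow [0.6035 0.2574] r 0.0369 slot [0.6081 0.2657] ang 156.4 ztop 0.0529
side blue [ 0.6388 -0.103 ] r 0.0351 slot [ 0.6389 -0.1022] ang 9.300000000000011 ztop 0.0521
((0.4837622344493866, -0.2399263083934784), (0.09030339121818542, 0.09222791343927383), 11.086950302124023)
```

View pics/t11.png

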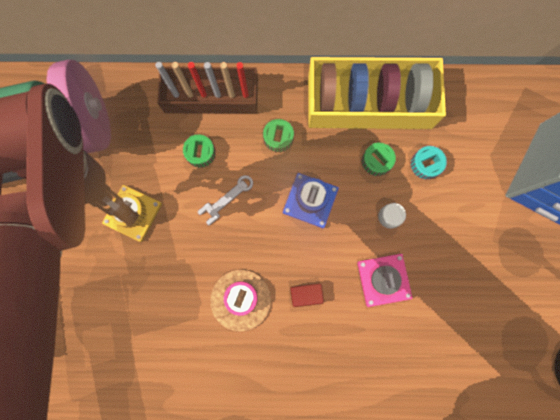

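Pink is on the mat at (240,298), which is (0.445,0.040), with its slot at 158°; the pink stand at (387,279) is free. The tool tilt has grown to 0.13 rad, so I try to walk it back by rising in settled single rows and then coming down in a chain.

step_arm([
  [5,-3.5,-49,0],
])

```text
time: 20.4
tool_pos: [0.6011, 0.2617, 0.1404]
tool_rot: [-0.069, 0.291, 0.954, -0.024]
contact_force: [-0.3, 0.1, -1.8]
gripper_width: 1.001
```

```bash
python3 -c "
from h import *
for i in range(4): grab_frame('side')
go(.446,.04,.12,185)"
```

```text
t 20.6 pos [0.6077 0.2637 0.1515] phi 145.9 tool delta [   5.1 -272.9   51.6] turn -39.1 w 1.004 tilt [ 0.104 -0.07  -0.992]
```

step_arm([
  [5,-3.5,-49,0],
])

```text
time: 20.7
tool_pos: [0.6029, 0.2621, 0.1895]
tool_rot: [-0.067, 0.291, 0.954, -0.023]
contact_force: [1.4, -0.0, -1.4]
gripper_width: 1.002
```

```bash
python3 -c "
from h import *
for i in range(4): grab_frame('side')
go(.446,.04,.12,185)"
```

```text
t 20.9 pos [0.6086 0.2639 0.2001] phi 145.9 tool delta [   0.9 -270.4   99.3] turn -39.1 w 0.998 tilt [ 0.102 -0.068 -0.993]
```

step_arm([
  [-4,3,35,0],
  [-4,3,35,0],
  [-1,1,10,0],
  [0,0,0,0],
])

```text
time: 21.3
tool_pos: [0.6081, 0.2641, 0.1124]
tool_rot: [-0.061, 0.291, 0.955, -0.019]
contact_force: [0.6, -0.0, 1.0]
gripper_width: 1.004
```

```bash
python3 -c "
from h import *
for i in range(2): grab_frame('side');go(.446,.04,.12,185)"
```

```text
t 21.35 pos [0.6081 0.2641 0.1128] phi 145.9 tool delta [   9.2 -276.2   13.7] turn -39.1 w 1.002 tilt [ 0.105 -0.072 -0.992]
t 21.4 pos [0.6091 0.2644 0.1146] phi 145.9 tool delta [   9.7 -276.9   14.9] turn -39.1 w 1.0 tilt [ 0.103 -0.069 -0.992]
```

step_arm([
  [2,-46,-3,0],
  [2,-46,-3,0],
  [2,-46,-2,0],
  [2,-46,-2,0],
  [1,-46,0,0],
  [0,-44,0,0],
])

```text
time: 22.0
tool_pos: [0.4543, 0.0389, 0.1534]
tool_rot: [-0.051, 0.287, 0.956, -0.016]
contact_force: [0.7, 0.3, 0.7]
gripper_width: 1.001
```

```bash
python3 -c "
from h import *
for i in range(4): grab_frame('side')
go(.446,.04,.10,165)"
```

```text
t 22.2 pos [0.4554 0.0396 0.1532] phi 146.3 tool delta [ 3.2 -1.8 53.9] turn -18.7 w 1.004 tilt [ 0.089 -0.058 -0.994]
```

step_arm([
  [0,0,0,-8],
  [0,0,0,-8],
  [0,0,0,-3.2],
])

```text
time: 22.5
tool_pos: [0.4588, 0.0419, 0.1565]
tool_rot: [-0.05, 0.117, 0.992, -0.005]
contact_force: [0.2, -0.8, 0.5]
gripper_width: 1.0
```

```bash
python3 -c "
from h import *
for i in range(2): grab_frame('side');go(.445,.04,.05,165)"
```

```text
t 22.55 pos [0.459  0.042  0.1566] phi 166.5 tool delta [  2.7  -2.9 107.5] turn 1.5 w 1.004 tilt [ 0.097 -0.022 -0.995]
t 22.6 pos [0.4588 0.0419 0.1565] phi 166.2 tool delta [  2.5  -2.7 107.3] turn 1.2 w 1.003 tilt [ 0.098 -0.023 -0.995]
```

step_arm([
  [-3,-1.5,45,0],
  [-3,0,40,0],
])

```text
time: 22.8
tool_pos: [0.4638, 0.0403, 0.0776]
tool_rot: [-0.041, 0.119, 0.992, -0.005]
contact_force: [0.2, 0.7, 0.8]
gripper_width: 1.002
```

```bash
python3 -c "
from h import *
for i in range(4): grab_frame('side')
go(.4435,.04,.006,165)"
```

```text
t 23.0 pos [0.4628 0.0401 0.0781] phi 166.3 tool delta [12.6 -3.2 73.5] turn 1.3 w 0.998 tilt [ 0.084 -0.02  -0.996]
```

step_arm([
  [17,-4,10,1.3],
])

```text
time: 23.1
tool_pos: [0.4486, 0.0402, 0.0736]
tool_rot: [-0.039, 0.131, 0.991, -0.005]
contact_force: [0.6, 0.2, -0.3]
gripper_width: 0.999
```

```bash
python3 -c "
from h import *
for i in range(4): grab_frame('side')
go(.4435,.04,.006,165)"
```

```text
t 23.3 pos [0.4461 0.0403 0.0717] phi 165.0 tool delta [-2.8  0.4 65.7] turn -0.0 w 1.001 tilt [ 0.08  -0.021 -0.997]
```

step_arm([
  [-1.5,0,20,0],
  [-1,0,10,0],
])

```text
time: 23.5
tool_pos: [0.4512, 0.0394, 0.0461]
tool_rot: [-0.036, 0.13, 0.991, -0.005]
contact_force: [-0.2, 0.3, 0.2]
gripper_width: 1.001
```

```bash
python3 -c "
from h import *
for i in range(4): grab_frame('side')
go(.4435,.04,.006,165)"
```

```text
t 23.7 pos [0.4511 0.0394 0.0465] phi 165.0 tool delta [ 4.7 -0.6 40.9] turn 0.0 w 1.004 tilt [ 0.07  -0.019 -0.997]
```

step_arm([
  [4.5,-0.5,39,0],
])

```text
time: 23.8
tool_pos: [0.4507, 0.0395, 0.0135]
tool_rot: [-0.029, 0.13, 0.991, -0.005]
contact_force: [1.4, 0.1, -0.4]
gripper_width: 1.003
```

```bash
python3 -c "
from h import *
for i in range(3): grab_frame('side');go(.4435,.04,.006,165)"
```

```text
t 23.85 pos [0.4418 0.0402 0.0045] phi 165.0 tool delta [-1.6  0.3 -1.6] turn -0.0 w 1.001 tilt [ 0.073 -0.02  -0.997]
t 23.9 pos [0.4402 0.0403 0.0049] phi 165.0 tool delta [-3.2  0.5 -1.3] turn 0.0 w 0.995 tilt [ 0.078 -0.021 -0.997]
t 23.95 pos [0.4417 0.0402 0.0066] phi 165.0 tool delta [-1.8  0.3  0.4] turn 0.0 w 0.999 tilt [ 0.075 -0.02  -0.997]
```

step_arm([
  [-1.5,0,1,0],
  [0,0,0.5,0],
  [0,0,0,0],
], claw=0)

```text
time: 24.25
tool_pos: [0.4467, 0.0396, 0.0095]
tool_rot: [-0.036, 0.13, 0.991, -0.005]
contact_force: [0.1, -0.3, -1.3]
gripper_width: 0.728
```

```bash
python3 -c "
from h import *
for i in range(2): grab_frame('side');go(.4435,.04,.006,165)"
```

```text
t 24.3 pos [0.4469 0.0396 0.0096] phi 165.0 tool delta [ 3.1 -0.4  3.8] turn 0.0 w 0.733 tilt [ 0.069 -0.019 -0.997]
t 24.35 pos [0.4464 0.0396 0.0092] phi 165.0 tool delta [ 2.7 -0.3  3.4] turn 0.0 w 0.734 tilt [ 0.07  -0.019 -0.997]
```

step_arm([
  [3.4,-1,-49,0],
])

```text
time: 24.45
tool_pos: [0.4403, 0.0399, 0.052]
tool_rot: [-0.044, 0.13, 0.991, -0.006]
contact_force: [0.6, -0.0, -2.6]
gripper_width: 0.737
```

```bash
python3 -c "
from h import *
for i in range(3): grab_frame('side')
go(.485,-.24,.12,197.7)"
```

```text
t 24.6 pos [0.4496 0.0393 0.0618] phi 165.0 tool delta [-102.6 -261.8  -60. ] turn -32.7 w 0.734 tilt [ 0.062 -0.018 -0.998]
```

step_arm([
  [3.4,-1,-49,0],
])

```text
time: 24.7
tool_pos: [0.4432, 0.0397, 0.1017]
tool_rot: [-0.04, 0.13, 0.991, -0.005]
contact_force: [0.2, 0.1, -3.4]
gripper_width: 0.734
```

```bash
python3 -c "
from h import *
for i in range(4): grab_frame('side')
go(.485,-.24,.12,197.7)"
```

```text
t 24.9 pos [0.4495 0.0393 0.1087] phi 165.0 tool delta [-105.5 -260.9  -13.1] turn -32.7 w 0.734 tilt [ 0.06  -0.018 -0.998]
```

step_arm([
  [0,0,-3,-8.2],
  [0,0,-2,-8.2],
  [0,0,-2,-8.2],
  [0,0,-2,-8.1],
  [0,0,0,0],
])

```text
time: 25.4
tool_pos: [0.442, 0.0398, 0.1069]
tool_rot: [-0.041, -0.165, 0.985, 0.007]
contact_force: [-0.5, 0.3, -1.0]
gripper_width: 0.727
```

```bash
python3 -c "
from h import *
for i in range(2): grab_frame('side')
go(.485,-.24,.12,197.7)"
```

```text
t 25.5 pos [0.4419 0.0398 0.1068] phi -161.1 tool delta [  50.8 -278.4  -16.8] turn 1.2 w 0.732 tilt [ 0.079  0.027 -0.996]
```

step_arm([
  [8.5,-46,-4,1.2],
  [8.5,-46,-4,0],
  [8.5,-46,-4,0],
])

```text
time: 25.8
tool_pos: [0.4593, -0.0974, 0.1137]
tool_rot: [-0.044, -0.154, 0.987, 0.008]
contact_force: [1.3, -0.5, -1.5]
gripper_width: 0.733
```

```bash
python3 -c "
from h import *
for i in range(4): grab_frame('side')
go(.485,-.24,.12,197.7)"
```

```text
t 26.0 pos [ 0.4594 -0.097   0.1138] phi -162.3 tool delta [  19.5 -143.8   -8.9] turn -0.0 w 0.731 tilt [ 0.084  0.03  -0.996]
```

step_arm([
  [8.5,-46,-2,0],
  [8.5,-46,-2,0],
  [8,-44,0,0],
])

```text
time: 26.3
tool_pos: [0.4768, -0.2286, 0.1129]
tool_rot: [-0.045, -0.157, 0.986, 0.011]
contact_force: [1.2, -0.2, -1.4]
gripper_width: 0.731
```

Run:
```python
from h import *
Mp=mat(165,.07,-.019)
for i in range(4): grab_frame('side')
t=tcp_for([.4466,.0396,.0093],Mp,[.4452,.040,.020],[.4838,-.2397,.09]);print(t.round(4));go(*t,197.7)
```

```text
[ 0.4848 -0.2388  0.0793]
t 26.5 pos [ 0.4764 -0.2281  0.1125] phi -161.9 tool delta [ -7.6 -13.9  32.2] turn 0.4 w 0.728 tilt [ 0.086  0.037 -0.996]
```

step_arm([
  [-7.5,-14,30,0.4],
])

```text
time: 26.6
tool_pos: [0.4877, -0.2383, 0.0852]
tool_rot: [-0.042, -0.153, 0.987, 0.009]
contact_force: [1.3, -0.8, -1.8]
gripper_width: 0.734
```

Run:
```python
from h import *
Mp=mat(165,.07,-.019)
for i in range(3): f=grab_frame('side')
t=tcp_for([.4466,.0396,.0093],Mp,[.4452,.040,.020],[.4838,-.2397,.075]);print(t.round(4));go(*t,197.7)
cv2.imwrite('pics/s12.png',cv2.resize(f[0][230:350,240:380],(700,600))[:,:,::-1])
```

```text
[ 0.4848 -0.2387  0.0643]
t 26.75 pos [ 0.4833 -0.236   0.0789] phi -162.2 tool delta [-1.9 -3.7 14.3] turn 0.1 w 0.735 tilt [ 0.09   0.042 -0.995]
```

View pics/s12.png

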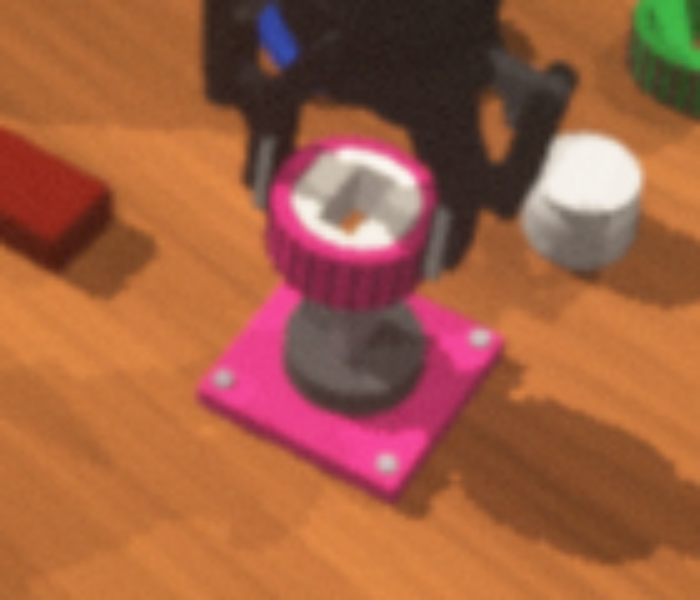

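The slot shows at crop (350,205), above the tongue at (350,325). Lowering.

step_arm([
  [-1.9,-3.5,13,0],
])

```text
time: 26.85
tool_pos: [0.4865, -0.238, 0.0677]
tool_rot: [-0.046, -0.154, 0.987, 0.012]
contact_force: [0.3, 0.1, -0.7]
gripper_width: 0.738
```

Run:
```python
from h import *
Mp=mat(165,.07,-.019)
for i in range(3): f=grab_frame('side')
t=tcp_for([.4466,.0396,.0093],Mp,[.4452,.040,.020],[.4838,-.2397,.060]);go(*t,197.7);print(state()['contact_force'])
cv2.imwrite('pics/s13.png',cv2.resize(f[0][230:350,240:380],(700,600))[:,:,::-1])
```

```text
t 27.0 pos [ 0.4842 -0.2373  0.0648] phi -162.1 tool delta [-1.5 -2.2 15.4] turn 0.2 w 0.734 tilt [ 0.091  0.043 -0.995]
[ 0.82606628 -0.21807976 -1.89754353]
```

View pics/s13.png

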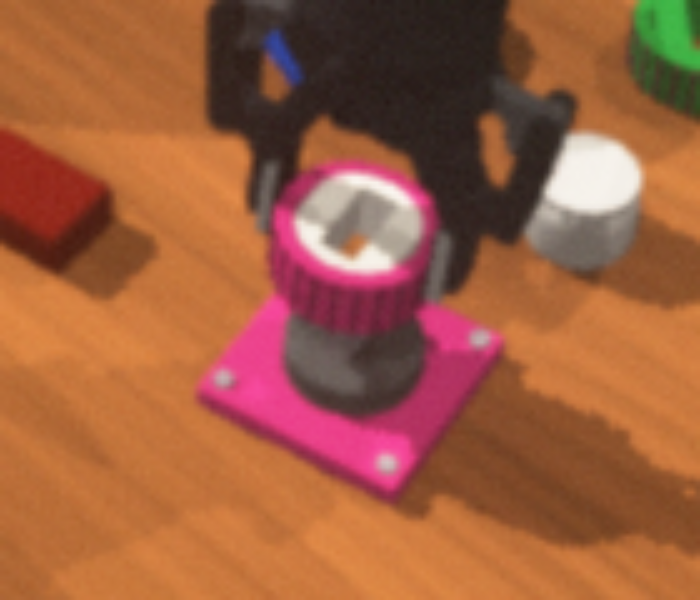

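step_arm([
  [-1.5,-2,14,0],
])

```text
time: 27.1
tool_pos: [0.4868, -0.2394, 0.053]
tool_rot: [-0.046, -0.154, 0.987, 0.012]
contact_force: [0.7, -0.7, -1.7]
gripper_width: 0.733
```

Run:
```python
from h import *
Mp=mat(165,.07,-.019)
for i in range(2):
    f=grab_frame('side')
    t=tcp_for([.4466,.0396,.0093],Mp,[.4452,.040,.020],[.4838,-.2397,.040]);go(*t,197.7);print(state()['contact_force'])
```

```text
t 27.15 pos [ 0.4844 -0.2382  0.049 ] phi -162.1 tool delta [-1.9 -1.5 19.5] turn 0.2 w 0.734 tilt [ 0.092  0.044 -0.995]
[-1.30590816 -0.07626748 -3.92371517]
t 27.2 pos [ 0.4837 -0.2377  0.0489] phi -162.1 tool delta [-2.6 -2.1 19.4] turn 0.2 w 0.735 tilt [ 0.093  0.046 -0.995]
[-0.42384603 -0.11578797 -3.01865331]
```

step_arm([
  [-1.8,-1.5,10,0],
])

```text
time: 27.3
tool_pos: [0.4858, -0.2391, 0.0396]
tool_rot: [-0.049, -0.154, 0.987, 0.014]
contact_force: [0.4, -0.6, -1.7]
gripper_width: 0.732
```

Run:
```python
from h import *
Mp=mat(165,.07,-.019)
for i in range(2):
    f=grab_frame('side')
    t=tcp_for([.4466,.0396,.0093],Mp,[.4452,.040,.020],[.4838,-.2397,.040]);go(*t,197.7);print(state()['contact_force'])
```

```text
t 27.35 pos [ 0.4841 -0.2381  0.0367] phi -162.1 tool delta [-1.1 -1.1  7.3] turn 0.2 w 0.734 tilt [ 0.094  0.047 -0.994]
[-1.38022437  0.76499694 -2.2210277 ]
t 27.4 pos [ 0.4837 -0.2378  0.0369] phi -162.1 tool delta [-1.4 -1.5  7.4] turn 0.2 w 0.733 tilt [ 0.095  0.048 -0.994]
[-0.60307918  0.17818505 -1.86235167]
```

step_arm([
  [-1,-1,9,0],
])

```text
time: 27.5
tool_pos: [0.485, -0.2389, 0.0287]
tool_rot: [-0.05, -0.154, 0.987, 0.016]
contact_force: [-2.0, 12.1, 34.1]
gripper_width: 0.732
```

Run:
```python
from h import *
Mp=mat(165,.07,-.019)
for i in range(3):
    f=grab_frame('side')
    t=tcp_for([.4466,.0396,.0093],Mp,[.4452,.040,.020],[.4838,-.2397,.040]);go(*t,197.7);print(state()['contact_force'])
```

```text
t 27.55 pos [ 0.4853 -0.2389  0.0281] phi -162.1 tool delta [ 0.6  0.4 -1.1] turn 0.2 w 0.733 tilt [ 0.093  0.047 -0.995]
[0.77070162 1.61324661 2.04465458]
t 27.6 pos [ 0.4852 -0.2389  0.0282] phi -162.1 tool delta [ 0.4  0.4 -1. ] turn 0.2 w 0.733 tilt [ 0.093  0.047 -0.995]
[0.9481115  0.41478168 0.5287143 ]
t 27.65 pos [ 0.4849 -0.2389  0.0282] phi -162.1 tool delta [ 0.2  0.3 -1.1] turn 0.2 w 0.729 tilt [ 0.094  0.047 -0.995]
[ 1.3534998  -0.30831707  1.52956438]
```

Seated on the collar with a contact bump. Release and retreat.

step_arm([
  [0,0,0,0],
  [0,0,0,0],
  [0,0,0,0],
], claw=100)

```text
time: 27.95
tool_pos: [0.4847, -0.239, 0.0279]
tool_rot: [-0.05, -0.154, 0.987, 0.016]
contact_force: [0.2, -0.4, 0.7]
gripper_width: 1.0
```

step_arm([
  [2,1,-35,0],
  [3,1,-45,0],
  [0,0,-40,0],
  [40,0,-20,0],
  [40,0,0,0],
])

```text
time: 28.45
tool_pos: [0.417, -0.2642, 0.1782]
tool_rot: [-0.053, -0.156, 0.986, 0.018]
contact_force: [-0.3, -0.4, 0.4]
gripper_width: 1.003
```

Run:
```python
from h import *
for i in range(3): f=grab_frame('side')
t=grab_frame('top');go(.4,-.2,.2)
wheel('top',t,'blue',(312,196),.054,17);wheel('top',t,'yellow',(126,209),.054,17);wheel('top',t,'pink',(390,281),.054,17)
for n,c,col,r in(('side',(310,292),'pink',22),('side',(194,160),'yellow',18),('side',(310,220),'blue',18)):
    P=cloud('side',f);m=blob(mask(f[0],col),c,r)&(P[...,2]>.04);print(col,np.percentile(P[m][:,2],[60,90]).round(4))
a=cv2.resize(f[0][100:350,140:440],(720,600))
cv2.imwrite('pics/f.png',np.hstack([f[0][130:330,140:420],t[0][130:330,80:440]])[:,:,::-1])
a=cv2.resize(f[0][140:330,160:400],(400,317));b=cv2.resize(t[0][150:330,90:420],(400,218))
w=lambda c:cv2.resize(t[0][c[1]-30:c[1]+30,c[0]-30:c[0]+30],(266,266),interpolation=cv2.INTER_CUBIC)
s=cv2.resize(f[0][130:330,130:430],(480,320))
s=np.hstack([s,np.zeros((320,318,3),np.uint8)])
cv2.imwrite('pics/f.png',np.vstack([np.hstack([w((126,210)),w((312,198)),w((388,281))]),s])[:,:,::-1])
```

```text
t 28.65 pos [ 0.4156 -0.263   0.1743] phi -162.0 tool delta [ -2.   66.1 -22.3] turn None w 0.998 tilt [ 0.102  0.057 -0.993]
top blue [ 0.6456 -0.0974] r 0.0304 slot [ 0.6451 -0.0974] ang 166.2 ztop 0.0535
top yellow [0.6115 0.2644] r 0.0326 slot [0.6102 0.265 ] ang 158.6 ztop 0.0533
top pink [ 0.4831 -0.2394] r 0.0315 slot [ 0.4859 -0.2363] ang 7.099999999999994 ztop 0.0533
pink [0.0528 0.0544]
yellow [0.0529 0.0545]Traceback (most recent call last):
  File "<stdin>", line 6, in <module>
    return _quantile_unchecked(
        a, q, axis, out, overwrite_input, method, keepdims, weights)
    return _ureduce(a,
                    func=_quantile_ureduce_func,
    ...<5 lines>...
                    overwrite_input=overwrite_input,
                    method=method)
    r = func(a, **kwargs)
    result = _quantile(arr,
                       quantiles=q,
    ...<2 lines>...
                       out=out,
                       weights=wgt)
    slices_having_nans = np.isnan(arr[-1, ...])
                                  ~~~^^^^^^^^^
IndexError: index -1 is out of bounds for axis 0 with size 0
```

Run:
```python
from h import *
t=grab_frame('top')[0]
for l in("bar","tin","spanner"):
    x,y,w,h=boxes_of("top",l)[0]['box'];print(l,px2w("top",[x+w/2,y+h/2],.02).round(3))
w=lambda c:cv2.resize(t[c[1]-30:c[1]+30,c[0]-30:c[0]+30],(260,260),interpolation=cv2.INTER_CUBIC)
cv2.imwrite('pics/f.png',np.vstack([np.hstack([w((126,210)),w((312,198)),w((388,281))]),cv2.resize(t[130:330,60:450],(780,330))])[:,:,::-1])
s=state();print(s['contact_force'],s['time'])
```

```text
bar [[ 0.45  -0.092]]
tin [[ 0.608 -0.255]]
spanner [[0.633 0.077]]
[-0.3146459   0.36991766 -0.2955871 ] 28.85
```

View pics/f.png

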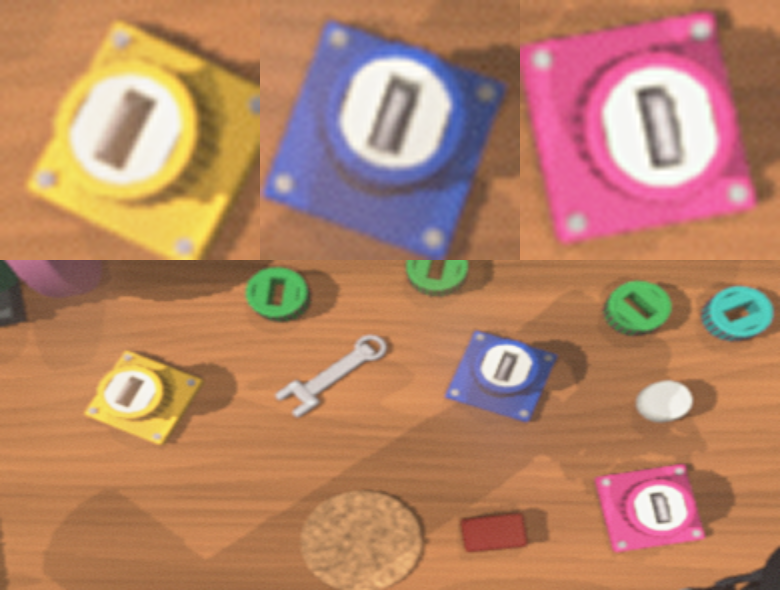

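All three wheels are on their own stands with the slots over the tongues, the bystanders have not moved, and the arm is clear. Handing in.

```bash
python3 -c "
from plant import *
print(job_done())"
```

```text
the job is handed in; nothing more can be done
None
```

I parked the pink wheel on the cork mat and let go of it. I then moved blue to the blue stand, yellow to the yellow stand and pink from the mat to the pink stand. I handed the job in at about 29 s; it reports no verdict.

**Last checks (final top picture):**
- **Seating:** all three wheel tops measured about 53 mm, against 54 mm when seated, and the tongues show inside the slots.
- **Centring:** offsets from the stand axes are about 1 mm for pink, 4 mm for blue and 5 mm for yellow, against the 8 mm limit.
- **Slot alignment:** slots are within about 3–6° of the stand directions.
- **Bystanders:** the bar, tin and spanner read within about 5 mm of where they started, which is close to the measuring noise.

**Did not go cleanly:**
- **Tool tilt:** the tool drifted to about 0.13 rad off vertical, and my attempt to walk it back barely helped. The wheels still settled flat on release.
- **Contact:** seating pink gave a brief 34 N vertical reading at the wrist.
- **Blue height:** in the last side picture my script found no blue wheel to measure, probably because the arm was in the way. Blue's height rests on the top camera and on an earlier side picture, which showed it at roughly the seated height.

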